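Log the height of a stack of shear specimens on the sprung-foot gauge

ROBOT

A 6-joint arm with a two-finger parallel gripper is mounted at the origin on the work surface. World frame = base frame: x ahead of the robot, y to its left, z up, the work surface at z = 0. Lengths are in m, angles in rad, forces in N, time in s.
With the tool pointing down it reaches from about 0.35 to 0.775 m from the base axis. Payload 5.5 kg.
Tool frame: the origin (TCP) lies at the very end of the fingers, on their centre line; the grasp point (between the pads) lies 19 mm behind it; z points along the fingers, y is the line along which they close (so a half turn about z gives the same grasp; the last joint's range is limited). The gripper opens to 85 mm and grips with 20 to 120 N. Pads are 22 mm wide; open, the fingers measure 114 mm over their backs; the gripper's body (76 mm by 85 mm) begins 54 mm behind the grasp point. The pads swing forward as they close: fully open they stand 13 mm farther back than shut.
Start: joints at [-1.429, 0.313, 0.046, 1.304, 0, 1.431], TCP at [0.16, -0.552, 0.231] pointing down, gripper open.
Joint ranges: [-2.76, 2.76], [-0.86, 1.69], [-1.03, 1.26], [-2.2, 2.34], [-1.47, 1.5], [-3.14, 3.14]. Speed limits (rad/s): [2.57, 2.57, 3.14, 3.14, 3.14, 3.14].

INTERFACE

Orientations are given as a unit quaternion [w, x, y, z].
In Python, from workcell import get_state, read_camera, hand_in gives the robot as it stands.
- The arm moves only by the tool send_rows, never from a script. Its argument "increments" is a list of rows, each an object of numbers: "dx", "dy", "dz": the shift along the world's x, y, z in units of 25 mm (1.0 is 25 mm); "roll": the turn about the world's z in units of 8 degrees (1.0 is 8 degrees); "claw": the opening, from -1 (shut) to 1 (fully open). In form: [{"dx": .., "dy": .., "dz": .., "roll": .., "claw": ..}, ...]. A call has exactly 5 rows; each row is the pose to reach, as a shift and turn from the pose commanded when the call began; what a row does not reach only later rows make up. A row lasts 1/8 s, in which the tool goes at most 62.5 mm and 10.7 degrees, less where a joint would pass 70% of its speed; a pose out of reach is approached as far as the arm can. A call with a gripper value outside its range is refused whole. The fingers move at their own pace and stop on an object; "grip_force" is the grip in N (left out, the last holds). Time passes only in rows, so rows that repeat a pose let the fingers close, or fill a call up. It gives the time, the measured TCP pose, the force, the opening and the grip force at its end, in the units of the state.
- get_state(): the state, without advancing time (a new reading comes with each control period).
- read_camera(name): name is "side" or "top" or "wrist"; returns a dict with "image" (420x560x3 uint8, blue, green, red), "fx", "fy", "cx", "cy" (pixels), "dist_coeffs" ([k1, k2, p1, p2, k3] as OpenCV has them; the pictures are not rectified), "world_to_cam" (4x4, takes a point from world to camera coordinates). Camera axes: x right, y up, looking along -z (the intrinsics and any distortion apply to the point x, -y, -z); pixel columns grow to the right and rows downward; lengths in m; the calibration is good to about 2 mm. A picture is of the moment at which its call begins. There is no depth.
- hand_in(): hands the job in; it is judged then, once.
The state is a dict: "clock": time; "joint_pos": joint angles; "qvel": joint speeds; "tau": joint torques, N m; "tcp_pos": TCP position; "orientation": TCP orientation; "wrist_force": force on the tool from outside, world axes, zero at the start; "ft_torque": the same for the moment, N m; "finger_gap": finger opening in m; "grip_force": force on a finger pad.
Only numpy, scipy, OpenCV 4.12 (cv2) and the standard library are available. Lean on these libraries where they do the work, as an engineer would, in place of code of your own. Each camera call takes 0.05 s, during which the arm holds its last target. There are 200 camera calls.

TASK

Stack all the sawn rock specimens on the table squarely on the stage's platen, in any order, run the stage fully in under the gauge and lower the gauge until its sprung foot rests on the stack, pushed about half in and never fully in. With the gauge standing there on its own, tilt the logger's lever to the green side, hold it for a second and let it spring back upright, never tilting it to the red side. Then raise the gauge fully and run the stage back to the loading end with the stack still standing squarely on it, leaving the other things on the table alone.

Things in the scene. Friction and masses are not known exactly. Their poses are not given: they have to be found in the camera images.
- spec_sand: Tan, with a thin red-brown band. A sawn rock specimen, a square slab 64 x 64 mm and 18 mm thick, about 170 g. Origin at the centre of its underside, z up through the thickness, x and y square to its sides. Lies flat at the start; may be absent.
- spec_red: Red-brown, with a thin tan band. A sawn rock specimen, a square slab 64 x 64 mm and 20 mm thick, about 189 g. Origin at the centre of its underside, z up through the thickness, x and y square to its sides. Lies flat at the start; may be absent.
- spec_grey: Dark grey, with a thin off-white band. A sawn rock specimen, a square slab 64 x 64 mm and 24 mm thick, about 226 g. Origin at the centre of its underside, z up through the thickness, x and y square to its sides. Lies flat at the start; may be absent.
- spec_chalk: Off-white, with a thin grey band. A sawn rock specimen, a square slab 64 x 64 mm and 28 mm thick, about 264 g. Origin at the centre of its underside, z up through the thickness, x and y square to its sides. Lies flat at the start; may be absent.
- stand: Fixed height stand. Origin on the table right below the gauge's foot. Blue base 12 mm thick, x -115 to 135, y -70 to 225 mm; +y points to the loading end. Columns 284 mm tall at x = 115, y = +-22; the gauge head reaches from them over the origin. Yellow guard bars 8 mm thick, 125 mm tall, 50 mm from the foot's axis on the -y side (hoop) and +x side (two pins); the stack fits between.
- stage (a joint): The sliding stage of the stand, in m: 0 with the stage at the loading end (170 mm to the stand's +y of the gauge's foot), grows as it runs to the stand's -y, 0.170 at the end stop, where the platen is exactly under the foot. Stays where it is left; about 2 N moves it.
- platen (a point): Centre of the top face of the stage's square aluminium platen (80 x 80 mm, 30 mm above the table), where a thin black outline shows the place of a specimen. Axes as the stand's: z up, y along the stage's travel. The stage runs on two rails 6 mm high, 50 mm apart, on the base. Specimens are stacked here.
- stage_post (a point): Grip point of the stage's upright black post (18 mm thick; its top 22 mm above this point, the bare tongue it stands on, 30 mm wide, reaching from the platen to 12 mm beyond the post, 28 mm below), 95 mm to the stand's -x from the platen's centre. Moves with the stage.
- gauge (a joint): Gauge head on its columns, in m: 0 fully raised, grows as it is lowered, 0.095 lowest. Stays where it is left by friction; about 8 to 11 N moves it. With the foot hanging free, the foot's tip is 0.115 minus this value above the platen's top.
- gauge_knob (a point): Grip point of the upright red knob (22 mm thick) on top of the gauge head, on the foot's axis; the knob's top is 15 mm above this point, the head's top (44 x 44 mm) 25 mm below. Moving the knob up or down moves the head. Height above the table 0.240 when raised.
- foot (a joint): The gauge's sprung foot, in m: 0 when it hangs free, grows as something pushes it up into the head, 0.014 when fully in (hard stop). It presses with about 0.9 N at first touch and 2.6 N fully in. Half in is 0.007.
- foot_tip (a point): Centre of the underside of the foot (a brass disc 20 mm across); moves with head and foot. It is 95 mm below the grip point of the knob when it hangs free.
- logger: The fixed grey data logger, a box 90 mm (x) by 120 mm (y), 50 mm tall, origin at the centre of its underside. On its top face lies a green mark at its +y side (log) and a red mark at its -y side (erase), 46 mm from the centre, the lever between them.
- loglever (a joint): The logger's spring-centred lever, in rad: 0 upright (rest), positive towards the green mark, negative towards the red mark, stops at +-0.5. It comes back by itself (0.25 N m/rad, about 2 N at the ball for 0.4 rad). It logs beyond 0.3. It turns about a line along the logger's x at the top face, 50 mm above the table.
- lever_tip (a point): Centre of the lever's black ball (22 mm across), 55 mm from its pivot, 105 mm above the table when upright; the rod below is 10 mm thick.
- tube_a: Bystander: black core tube with a white cap, 60 mm across, 130 mm tall, upright; origin at the centre of its underside.
- tin_a: Bystander: round aluminium moisture tin, 68 mm across, 45 mm tall; origin at the centre of its underside.
- tin_b: Bystander: another tin like it.
- brush: Bystander: a hand brush lying on the table, about 200 mm long.
- weight: Bystander: a dark steel weight, 84 mm across, 40 mm tall.
Things that resemble listed ones, but are neither listed nor needed, are in the scene too. What is shaped like the logger but orange is not meant. What is shaped like the spec_sand but orange is not meant.

How it is judged:
By the outcome, as a careful person would: the job done as asked, in the order asked, and still so for the second after the job is handed in, with the robot touching nothing.
Of spec_sand, spec_red, spec_grey, spec_chalk only 2 to 3 are there at a start; the rules pass over those that are not, and their reading is None.
At some moment in a run one of spec_sand, spec_red, spec_grey, spec_chalk may be knocked a few centimetres aside while the robot is not near it.
Once in a run the grip may slacken for a moment while it holds something.
It also fails if it takes over 210 s, if anything falls off the work surface, if the arm or the gripper's body presses on something with over 40 N, if the wrist force passes 120 N, or if a joint passes its speed limit or range.

## Working session

There is one attempt and no reset: what is moved stays moved. The work goes in short steps, Python scripts to look and compute and a tool call to move; the robot and the scene stay as the last step left them, time stands still between calls to the robot, and variables do not carry over. Pictures are saved under pics/ and viewed, at most 14 in all, crops included, and the job is handed in when it is done.

Besides the shell and the picture viewer there is one more tool, called after "Call:" in YAML: its name, and indented under it one key for each argument. send_rows: Moves the arm, as the interface text tells. Its arguments: {"type":"object","properties":{"increments":{"type":"array","items":{"type":"object","properties":{"dx":{"type":"number"},"dy":{"type":"number"},"dz":{"type":"number"},"roll":{"type":"number"},"claw":{"type":"number"}}}},"grip_force":{"type":"number"}},"required":["increments"]}

```bash
mkdir -p pics; cat > h.py <<'E'
import numpy as np, cv2, json
from workcell import get_state, read_camera, hand_in
def snap(name, fn=None, crop=None, scale=1):
    c=read_camera(name); np.save('pics/cal_%s.npy'%(fn or name),{k:v for k,v in c.items()},allow_pickle=True)
    if fn: save(c['image'],fn,crop,scale)
    return c
def load(fn): return np.load('pics/cal_%s.npy'%fn,allow_pickle=True).item()
def save(im,fn,crop=None,scale=1):
    if crop: x0,y0,x1,y1=crop; im=im[y0:y1,x0:x1]
    cv2.imwrite('pics/%s.png'%fn,cv2.resize(im,None,fx=scale,fy=scale,interpolation=cv2.INTER_CUBIC))
def K(c): return np.array([[c['fx'],0,c['cx']],[0,c['fy'],c['cy']],[0,0,1.]]),np.array(c['dist_coeffs'],float)
def ray(c,px):
    k,d=K(c); u=cv2.undistortPoints(np.array(px,float).reshape(-1,1,2),k,d).reshape(-1,2)
    W=np.array(c['world_to_cam']); R,t=W[:3,:3],W[:3,3]
    v=np.c_[u[:,0],-u[:,1],-np.ones(len(u))]@R
    return -R.T@t, v/np.linalg.norm(v,axis=1)[:,None]
def atz(c,px,z):
    o,v=ray(c,px); return o+v*((z-o[2])/v[:,2])[:,None]
def tri(c1,p1,c2,p2):
    out=[]
    o1,V1=ray(c1,p1);o2,V2=ray(c2,p2)
    for a,b in zip(V1,V2):
        A=np.c_[a,-b]; s=np.linalg.lstsq(A,o2-o1,rcond=None)[0]
        P,Q=o1+a*s[0],o2+b*s[1]; out.append(np.r_[(P+Q)/2,np.linalg.norm(P-Q)])
    return np.array(out)
def proj(c,X):
    k,d=K(c); W=np.array(c['world_to_cam']); X=np.array(X,float).reshape(-1,3)@W[:3,:3].T+W[:3,3]
    return cv2.projectPoints(X*[1,-1,-1],np.zeros(3),np.zeros(3),k,d)[0].reshape(-1,2)
np.set_printoptions(precision=4,suppress=True)
E
python3 - <<'E'
from h import *
a=snap('top','top0',None,1.42); b=snap('side','side0',None,1.42)
s=get_state(); print(s)
for c in (a,b): print(ray(c,[[280,210]]))
E
```

```text
{'clock': 0.1, 'joint_pos': array([-1.4286,  0.314 ,  0.0451,  1.3036,  0.    ,  1.4312]), 'qvel': array([ 0.0028, -0.0017,  0.0023,  0.0012, -0.0023,  0.0008]), 'tau': array([  0.0024, -48.1724,  29.9245,   0.0127,  -0.0001,  -0.    ]), 'tcp_pos': array([ 0.1598, -0.5519,  0.2305]), 'orientation': array([-0.0008,  0.9901,  0.1404,  0.    ]), 'wrist_force': array([-0.2285,  0.0065,  0.7353]), 'ft_torque': array([-0.0256, -0.0413,  0.0499]), 'grip_force': 0.0, 'finger_gap': 0.085692009880703}
(array([ 0.2976, -0.0372,  1.639 ]), array([[ 0.1018,  0.0301, -0.9944]]))
(array([ 0.3925, -1.2948,  1.025 ]), array([[ 0.0362,  0.8169, -0.5757]]))
```

View pics/top0.png

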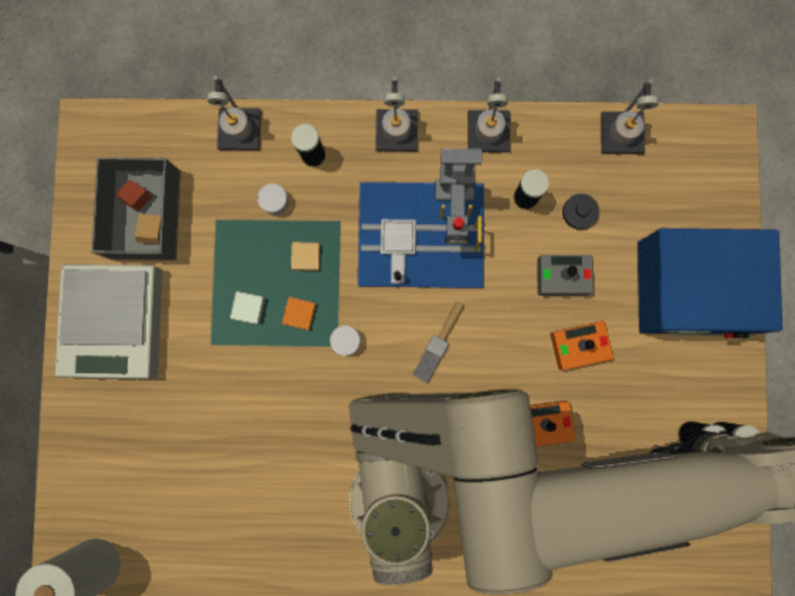

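View pics/side0.png

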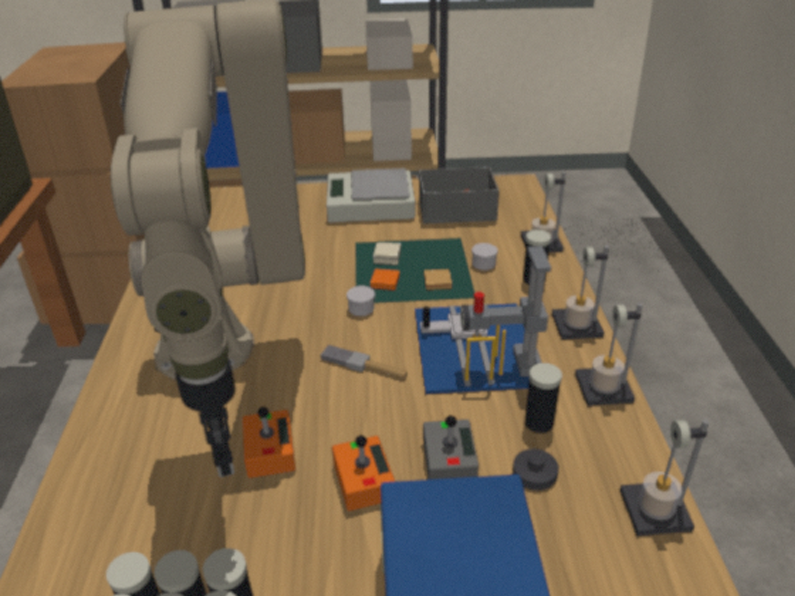

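The top view shows chalk (247,308) and sand (305,257), with an orange decoy at (299,313). The stand's platen is at (398,236), its post at (398,275) and the knob at (458,223). The logger is at (567,275). Red and tan pieces lie in the bin at (133,193) and (148,228). I'll look closer.

```bash
python3 - <<'E'
from h import *
a=load('top0');b=load('side0')
save(a['image'],'c1',(60,105,250,245),4.2)
save(a['image'],'c2',(245,100,435,240),4.2)
save(b['image'],'c3',(230,110,420,240),4.2)
E
```

```text
(no output)
```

View pics/c1.png

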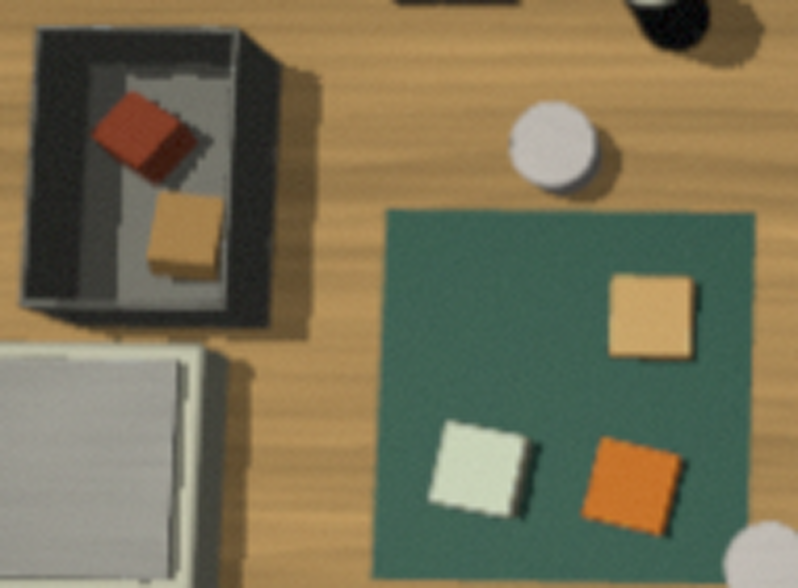

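View pics/c2.png

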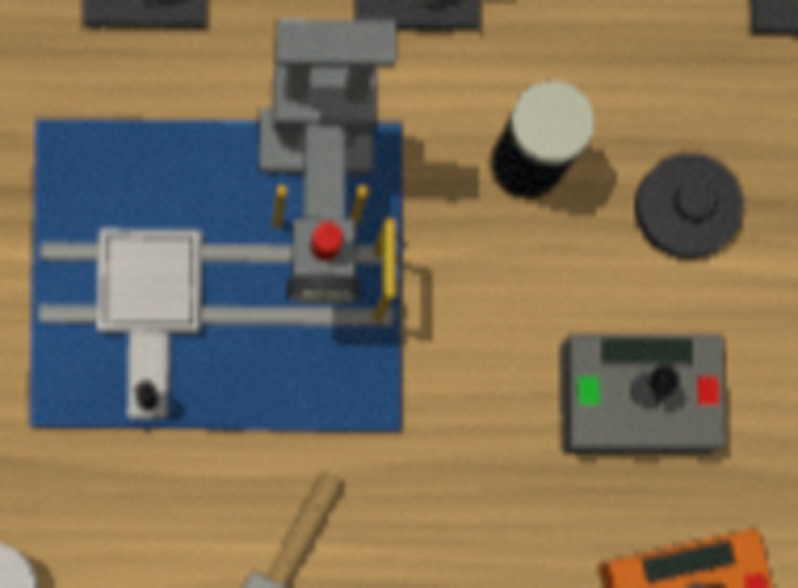

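View pics/c3.png

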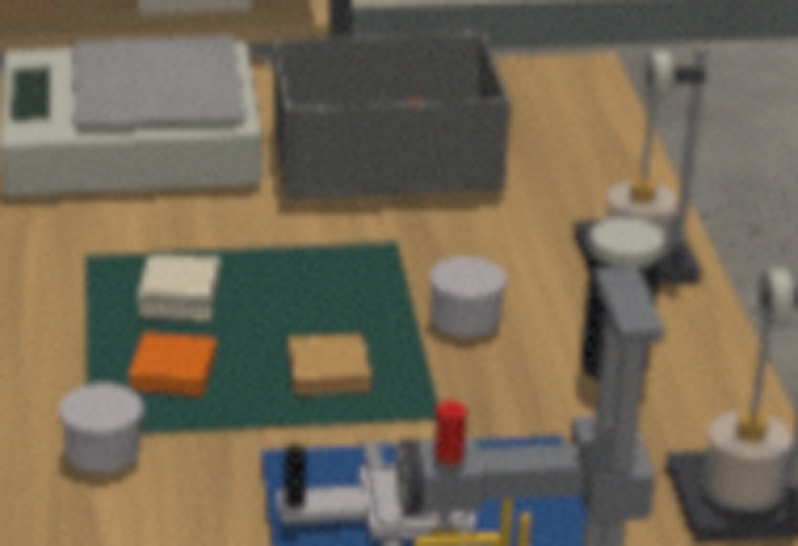

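```bash
python3 - <<'E'
from h import *
a=load('top0');b=load('side0')
c1=lambda p:np.array(p)/4.2+[60,105]
c2=lambda p:np.array(p)/4.2+[245,100]
c3=lambda p:np.array(p)/4.2+[230,110]
def sq(P):
    e=P[1]-P[0]; return P.mean(0)[:2],[np.degrees(np.arctan2(*(P[(i+1)%4]-P[i])[[1,0]])) %90 for i in range(4)],np.linalg.norm(P-np.roll(P,1,0),axis=1)
S=c1([(608,356),(611,275),(693,276),(691,358)]);Ss=c3([(288,337),(366,335),(371,380),(292,382)])
C=c1([(430,501),(448,421),(529,436),(513,517)]);Cs=c3([(145,257),(220,258),(211,304),(138,290)])
for T,U,z in((S,Ss,.018),(C,Cs,.028)): print(tri(a,T,b,U)); print(sq(atz(a,T,z)),sq(atz(b,U,z)))
P=c2([(98,230),(201,230),(201,330),(98,330)]); print('platen',sq(atz(a,P,.03)))
P=c2([(106,236),(193,236),(193,322),(106,322)]); print('outl',sq(atz(a,P,.03)))
P=c2([(566,337),(724,337),(724,449),(566,449)]); print('log',sq(atz(a,P,.05)))
P=c2([(36,119),(402,124),(402,430),(31,428)]); print('base',sq(atz(a,P,.012)))
print('post',atz(a,c2([(148,388),(148,400)]),.080))
print('knob',tri(a,c2([(327,238)]),b,c3([(453,408)])), atz(a,c2([(327,238)]),.255))
print('ball',atz(a,c2([(664,381)]),.11))
E
```

```text
[[0.5303 0.2644 0.0112 0.0029]
 [0.5976 0.2643 0.0093 0.0063]
 [0.5962 0.1991 0.0059 0.0025]
 [0.529  0.1986 0.0081 0.001 ]]
(array([0.5601, 0.2301]), [np.float64(89.6376806332592), np.float64(89.92611640281922), np.float64(0.13794136654937006), np.float64(89.296447441226)], array([0.0659, 0.0649, 0.0654, 0.0657])) (array([0.5633, 0.2179]), [np.float64(87.94897039226039), np.float64(86.73598940912962), np.float64(87.87903527117533), np.float64(87.78744478634619)], array([0.0701, 0.0683, 0.0702, 0.067 ]))
[[0.4106 0.4003 0.0187 0.0006]
 [0.4768 0.3879 0.0212 0.0052]
 [0.4658 0.3255 0.0107 0.0032]
 [0.4005 0.3329 0.0244 0.0033]]
(array([0.4362, 0.3593]), [np.float64(79.37126726131507), np.float64(80.28270435873621), np.float64(80.6963449650934), np.float64(79.96758056888098)], array([0.0668, 0.0643, 0.0653, 0.0646])) (array([0.4393, 0.3468]), [np.float64(83.5890756543326), np.float64(80.79567125069582), np.float64(65.48104098971561), np.float64(81.98707341202243)], array([0.0579, 0.0691, 0.0798, 0.0703]))
platen (array([0.6063, 0.0118]), [np.float64(0.6388569806683222), np.float64(0.76
[... 185 characters left out ...]
, np.float64(0.7834556412747702), np.float64(0.6801268922930035), np.float64(1.0182296534727335)], array([0.0686, 0.0686, 0.0686, 0.0683]))
log (array([ 0.5188, -0.3723]), [np.float64(0.739702571898178), np.float64(89.39877788236018), np.float64(0.7486088266826556), np.float64(89.81103020212683)], array([0.0871, 0.1221, 0.0871, 0.1215]))
base (array([ 0.6151, -0.0417]), [np.float64(89.8078215793328), np.float64(0.22004048204826177), np.float64(0.41926180396546897), np.float64(0.29946384506605883)], array([0.2497, 0.2933, 0.2466, 0.2929]))
post [[0.5136 0.0101 0.08  ]
 [0.5044 0.01   0.08  ]]
knob [[ 0.6085 -0.1182  0.1958  0.005 ]] [[ 0.5933 -0.1148  0.255 ]]
ball [[ 0.5195 -0.3738  0.11  ]]
```

Call:
send_rows:
  increments:
    - {"dx":0.5,"dy":0.5,"dz":2.3,"roll":1,"claw":1}
    - {"dx":2,"dy":1,"dz":4.5,"roll":2,"claw":1}
    - {"dx":4,"dy":2.5,"dz":5,"roll":3,"claw":1}
    - {"dx":6,"dy":4,"dz":5,"roll":4,"claw":1}
    - {"dx":8,"dy":5.5,"dz":5,"roll":5,"claw":1}

```text
clock: 0.72
tcp_pos: [0.3573, -0.4167, 0.3563]
orientation: [0.0, 0.881, 0.472, 0.0]
wrist_force: [0.8, -0.8, -0.4]
finger_gap: 0.0854
grip_force: 0.0
```

Call:
send_rows:
  increments:
    - {"dx":0.8,"dy":2,"dz":0,"roll":1,"claw":1}
    - {"dx":1.6,"dy":4,"dz":0,"roll":2,"claw":1}
    - {"dx":2.4,"dy":6,"dz":0,"roll":3,"claw":1}
    - {"dx":3.2,"dy":8,"dz":0,"roll":4.24,"claw":1}
    - {"dx":4,"dy":10,"dz":0,"roll":4.24,"claw":1}

```text
clock: 1.35
tcp_pos: [0.4563, -0.166, 0.356]
orientation: [-0.0, 0.706, 0.708, -0.0]
wrist_force: [-0.1, 0.6, -0.4]
finger_gap: 0.0858
grip_force: 0.0
```

Call:
send_rows:
  increments:
    - {"dx":0,"dy":2,"dz":0,"claw":1}
    - {"dx":0,"dy":4,"dz":0,"claw":1}
    - {"dx":0,"dy":6,"dz":0,"claw":1}
    - {"dx":0,"dy":8,"dz":0,"claw":1}
    - {"dx":0,"dy":10,"dz":0,"claw":1}

```text
schema error: expected keys dx, dy, dz, roll, claw
```

Call:
send_rows:
  increments:
    - {"dx":0,"dy":2,"dz":0,"roll":0,"claw":1}
    - {"dx":0,"dy":4,"dz":0,"roll":0,"claw":1}
    - {"dx":0,"dy":6,"dz":0,"roll":0,"claw":1}
    - {"dx":0,"dy":8,"dz":0,"roll":0,"claw":1}
    - {"dx":0,"dy":10,"dz":0,"roll":0,"claw":1}

```text
clock: 1.98
tcp_pos: [0.4556, 0.0838, 0.356]
orientation: [-0.0, 0.707, 0.707, -0.0]
wrist_force: [0.8, 0.3, 0.1]
finger_gap: 0.0853
grip_force: 0.0
```

Call:
send_rows:
  increments:
    - {"dx":0.5,"dy":2,"dz":0,"roll":0,"claw":1}
    - {"dx":1,"dy":4,"dz":0,"roll":0,"claw":1}
    - {"dx":1.5,"dy":6,"dz":0,"roll":0,"claw":1}
    - {"dx":2,"dy":7.5,"dz":0,"roll":0,"claw":1}
    - {"dx":2,"dy":7.5,"dz":0,"roll":0,"claw":1}

```text
clock: 2.6
tcp_pos: [0.5061, 0.272, 0.3546]
orientation: [-0.001, 0.705, 0.709, -0.001]
wrist_force: [-0.0, 0.2, 0.2]
finger_gap: 0.0854
grip_force: 0.0
```

```bash
python3 - <<'E'
from h import *
a=snap('top','t1'); w=snap('wrist','w1')
canvas=np.zeros((600,800,3),np.uint8)
canvas[:420,:560]=w['image']
t=a['image'][280:420,:]  # hidden area check
canvas[420:560,:560]=t
canvas[0:420,560:800]=a['image'][0:420,320:560]
cv2.imwrite('pics/m1.png',canvas); print(get_state()['tcp_pos'],ray(w,[[280,210]]))
E
```

```text
[0.5056 0.2697 0.3556] (array([0.5063, 0.3547, 0.4972]), array([[ 0.0213, -0.3277, -0.9445]]))
```

View pics/m1.png

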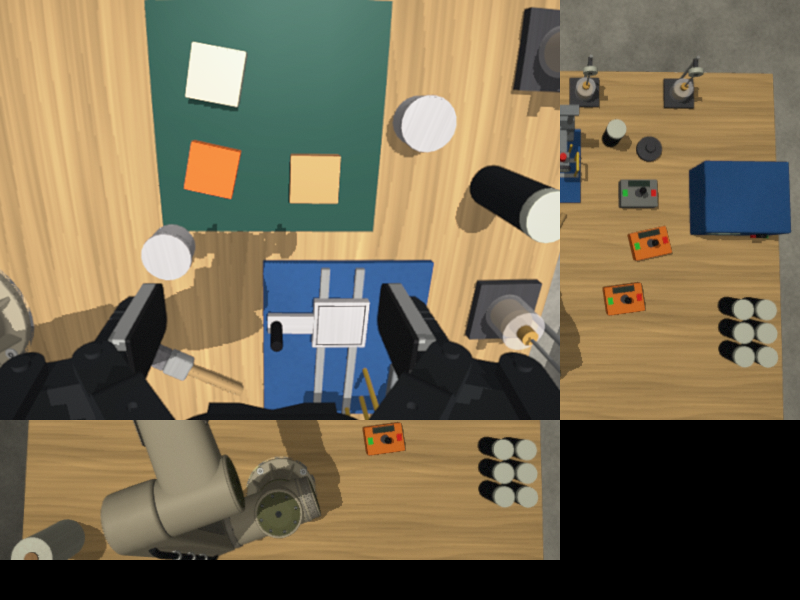

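The wrist view shows chalk (215,75), sand (315,179), the decoy (212,169) and the platen (340,324). No other specimens are on the table.

```bash
python3 - <<'E'
from h import *
a=load('top0');w=load('w1')
def seg(c,lo,hi,roi):
    hsv=cv2.cvtColor(c['image'],cv2.COLOR_BGR2HSV); m=cv2.inRange(hsv,np.array(lo),np.array(hi)); k=np.zeros_like(m);x0,y0,x1,y1=roi;k[y0:y1,x0:x1]=m[y0:y1,x0:x1]
    cs=cv2.findContours(k,0,2)[0]; q=max(cs,key=cv2.contourArea); r=cv2.minAreaRect(q); return np.array(r[0]),cv2.boxPoints(r)
for n,roi,lo,hi,z in(('chalk',(160,20,270,115),(0,0,170),(180,60,255),.028),('sand',(270,130,360,215),(5,40,150),(30,200,255),.018)):
    ctr,box=seg(w,lo,hi,roi); P=atz(w,box,z)
    print(n,box.tolist(),P.mean(0),np.degrees(np.arctan2(*(P[1]-P[0])[[1,0]]))%90,np.linalg.norm(P-np.roll(P,1,0),axis=1))
    q=proj(a,P.mean(0)); 
    T={'chalk':[480,468.75],'sand':[650.75,316.25]}[n]
    print(tri(w,[ctr],a,[np.array(T)/4.2+[60,105]]))
O=atz(w,[(319,306),(366,306),(363,344),(318,344)],.03);print('outline',O, O.mean(0))
E
```

```text
chalk [[182.42591857910156, 97.58815002441406], [191.46180725097656, 41.11388397216797], [246.1809844970703, 49.86895751953125], [237.1450958251953, 106.34322357177734]] [0.4374 0.3616 0.028 ] 77.41037366039998 [0.0668 0.0656 0.0643 0.0656]
[[0.4366 0.3619 0.0189 0.001 ]]
sand [[290.0, 155.0], [340.0, 155.0], [340.0, 203.0], [290.0, 203.0]] [0.5626 0.2308 0.018 ] 0.38492362765097965 [0.0646 0.0642 0.0649 0.0669]
[[0.5618 0.2306 0.0141 0.0022]]
outline [[ 0.5749  0.046   0.03  ]
 [ 0.6433  0.0457  0.03  ]
 [ 0.6454 -0.0222  0.03  ]
 [ 0.5768 -0.0215  0.03  ]] [0.6101 0.012  0.03  ]
```

Call:
send_rows:
  increments:
    - {"dx":-1,"dy":1.5,"dz":-2,"roll":-1,"claw":1}
    - {"dx":-2,"dy":3,"dz":-4,"roll":-1.35,"claw":1}
    - {"dx":-2.8,"dy":3.6,"dz":-6,"roll":-1.35,"claw":1}
    - {"dx":-2.8,"dy":3.6,"dz":-8,"roll":-1.35,"claw":1}
    - {"dx":-2.8,"dy":3.6,"dz":-8,"roll":-1.35,"claw":1}

```text
clock: 3.32
tcp_pos: [0.4326, 0.3568, 0.1528]
orientation: [-0.0, 0.77, 0.638, -0.005]
wrist_force: [0.8, -0.9, 1.0]
finger_gap: 0.0853
grip_force: 0.0
```

```bash
cat >> h.py <<'E'
def seg(c,lo,hi,roi):
    hsv=cv2.cvtColor(c['image'],cv2.COLOR_BGR2HSV); m=cv2.inRange(hsv,np.array(lo),np.array(hi)); k=np.zeros_like(m);x0,y0,x1,y1=roi;k[y0:y1,x0:x1]=m[y0:y1,x0:x1]
    cs=cv2.findContours(k,0,2)[0]; q=max(cs,key=cv2.contourArea); r=cv2.minAreaRect(q); return np.array(r[0]),cv2.boxPoints(r)
def info(P): return P.mean(0),[float(round(np.degrees(np.arctan2(*(P[(i+1)%4]-P[i])[[1,0]]))%90,1)) for i in range(4)],np.linalg.norm(P-np.roll(P,1,0),axis=1)
E
python3 - <<'E'
from h import *
w=snap('wrist','w2',None,1.4); s=get_state(); print(s['tcp_pos'],s['orientation'])
c,b=seg(w,(0,0,170),(180,60,255),(150,50,420,400)); print(b.tolist(),info(atz(w,b,.028)))
w1=load('w1'); print(tri(w1,[[214,75]],w,[c]))
E
```

```text
[0.435 0.358 0.156] [-0.0001  0.7705  0.6374 -0.0017]
[[233.0, 146.0], [322.0, 146.0], [322.0, 231.0], [233.0, 231.0]] (array([0.4378, 0.3623, 0.028 ]), [79.3, 81.7, 79.4, 77.3], array([0.0651, 0.063 , 0.0651, 0.0679]))
[[0.4369 0.361  0.0205 0.0017]]
```

View pics/w2.png

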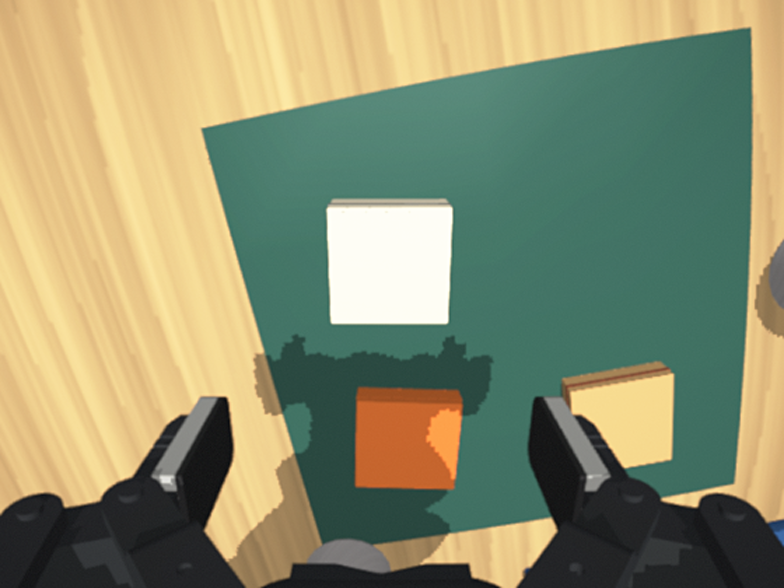

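Call:
send_rows:
  increments:
    - {"dx":0,"dy":0,"dz":-1.5,"roll":0,"claw":1}
    - {"dx":0,"dy":0,"dz":-3,"roll":0,"claw":1}
    - {"dx":0,"dy":0,"dz":-4.4,"roll":0,"claw":1}
    - {"dx":0,"dy":0,"dz":-5.0,"roll":0,"claw":1}
    - {"dx":0,"dy":0,"dz":-5.2,"roll":0,"claw":1}

```text
clock: 4.0
tcp_pos: [0.4376, 0.3599, 0.0277]
orientation: [0.0, 0.77, 0.637, 0.001]
wrist_force: [0.6, -0.9, -0.3]
finger_gap: 0.0853
grip_force: 0.0
```

Call:
send_rows:
  increments:
    - {"dx":0,"dy":0,"dz":-0.2,"roll":0,"claw":1}
    - {"dx":0,"dy":0,"dz":-0.4,"roll":0,"claw":1}
    - {"dx":0,"dy":0,"dz":-0.6,"roll":0,"claw":1}
    - {"dx":0,"dy":0,"dz":-0.6,"roll":0,"claw":1}
    - {"dx":0,"dy":0,"dz":-0.6,"roll":0,"claw":1}

```text
clock: 4.62
tcp_pos: [0.436, 0.3598, 0.0114]
orientation: [0.0, 0.77, 0.638, 0.0]
wrist_force: [0.5, -0.6, 0.2]
finger_gap: 0.0852
grip_force: 0.0
```

Call:
send_rows:
  increments:
    - {"dx":0,"dy":0,"dz":-0.3,"roll":0,"claw":1}
    - {"dx":0,"dy":0,"dz":-0.3,"roll":0,"claw":-0.2}
    - {"dx":0,"dy":0,"dz":-0.3,"roll":0,"claw":-0.2}
    - {"dx":0,"dy":0,"dz":-0.3,"roll":0,"claw":-0.2}
    - {"dx":0,"dy":0,"dz":-0.3,"roll":0,"claw":-0.2}
  grip_force: 60

```text
clock: 5.25
tcp_pos: [0.436, 0.3597, 0.0038]
orientation: [0.0, 0.77, 0.638, 0.0]
wrist_force: [0.1, 0.3, 0.4]
finger_gap: 0.0627
grip_force: 67.6
```

Call:
send_rows:
  increments:
    - {"dx":0,"dy":0,"dz":0,"roll":0,"claw":-0.2}
    - {"dx":0,"dy":0,"dz":0,"roll":0,"claw":-0.2}
    - {"dx":0,"dy":0,"dz":0.2,"roll":0,"claw":-0.2}
    - {"dx":0,"dy":0,"dz":0.4,"roll":0,"claw":-0.2}
    - {"dx":0,"dy":0,"dz":0.8,"roll":0,"claw":-0.2}

```text
clock: 5.88
tcp_pos: [0.4356, 0.3595, 0.0239]
orientation: [-0.0, 0.77, 0.638, -0.0]
wrist_force: [-0.3, 0.5, -2.4]
finger_gap: 0.0627
grip_force: 67.2
```

```bash
python3 - <<'E'
from h import *
w=snap('wrist','w3',(100,100,500,420),1.9); s=get_state(); print(s['tcp_pos'],s['orientation'],s['finger_gap'],s['grip_force'],s['wrist_force'])
E
```

```text
[0.4366 0.3601 0.0256] [0.0001 0.7701 0.6379 0.0008] 0.062386438443774006 67.34672427177429 [ 0.6475 -0.3379 -0.5406]
```

View pics/w3.png

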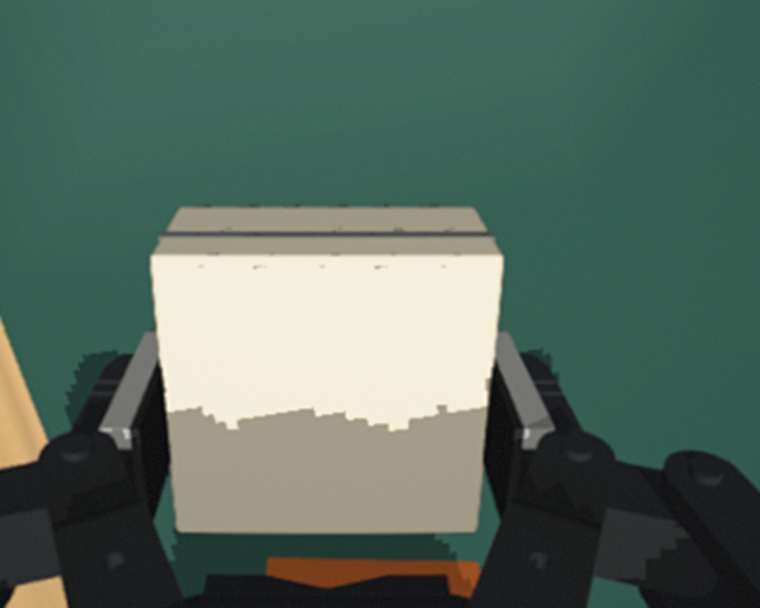

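Call:
send_rows:
  increments:
    - {"dx":0,"dy":0,"dz":1.5,"roll":0,"claw":-0.2}
    - {"dx":0.5,"dy":-1,"dz":3,"roll":0,"claw":-0.2}
    - {"dx":1.5,"dy":-2.5,"dz":3.4,"roll":0.3,"claw":-0.2}
    - {"dx":2.5,"dy":-4.5,"dz":3.4,"roll":0.6,"claw":-0.2}
    - {"dx":3.5,"dy":-6.5,"dz":3.4,"roll":1,"claw":-0.2}

```text
clock: 6.55
tcp_pos: [0.5245, 0.1961, 0.1098]
orientation: [0.0, 0.723, 0.691, 0.001]
wrist_force: [-0.1, -0.2, -2.5]
finger_gap: 0.0625
grip_force: 67.3
```

Call:
send_rows:
  increments:
    - {"dx":1,"dy":-2,"dz":0,"roll":0.2,"claw":-0.2}
    - {"dx":2,"dy":-4,"dz":0,"roll":0.4,"claw":-0.2}
    - {"dx":3,"dy":-6,"dz":0,"roll":0.41,"claw":-0.2}
    - {"dx":3.4,"dy":-7.3,"dz":0,"roll":0.41,"claw":-0.2}
    - {"dx":3.4,"dy":-7.5,"dz":0,"roll":0.41,"claw":-0.2}

```text
clock: 7.18
tcp_pos: [0.6094, 0.0071, 0.109]
orientation: [0.001, 0.705, 0.709, 0.0]
wrist_force: [-0.0, -0.2, -2.2]
finger_gap: 0.0626
grip_force: 67.3
```

```bash
python3 - <<'E'
from h import *
w3=load('w3'); P=atz(w3,np.array([(151,255),(503,253),(478,531),(178,531)])/1.9+100,.0256-.0038+.028); print(info(P))
s=get_state(); print(s['tcp_pos'],s['orientation'],s['finger_gap'],s['wrist_force'])
w=snap('wrist','w4'); a=snap('top','t4')
canvas=np.zeros((600,800,3),np.uint8)
canvas[:420,:560]=w['image']
im=cv2.resize(a['image'][110:210,240:350],None,fx=3,fy=3); canvas[300:600,470:800]=im
cv2.imwrite('pics/m4.png',canvas)
E
```

```text
(array([0.4372, 0.3634, 0.0498]), [79.7, 79.7, 79.3, 79.3], array([0.0623, 0.062 , 0.0627, 0.0624]))
[0.6094 0.0071 0.109 ] [0.0005 0.705  0.7092 0.0002] 0.06261432410871218 [-0.0026 -0.2376 -2.1751]
```

View pics/m4.png

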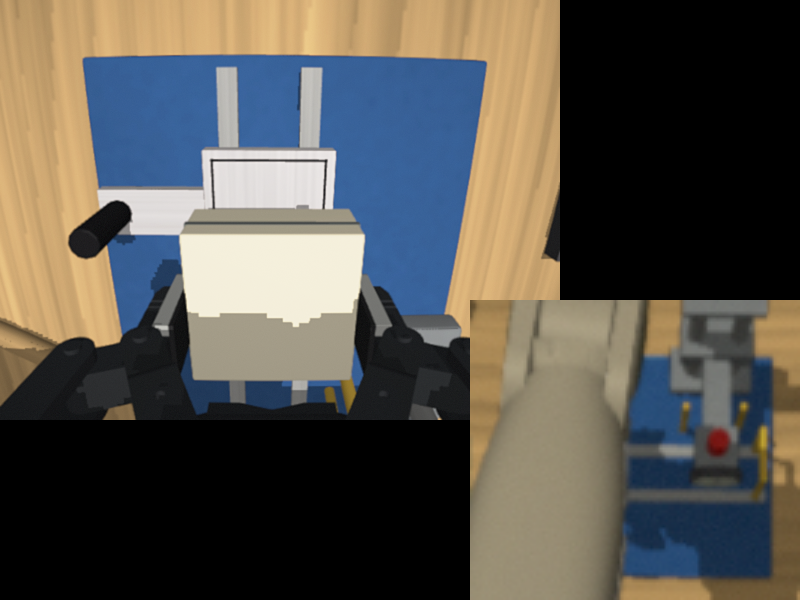

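```bash
python3 - <<'E'
from h import *
w=load('w4')
print('outl',atz(w,[(212,160),(326,160)],.03),'plat',atz(w,[(203.5,151),(335,150)],.03))
print('slab',info(atz(w,[(180,234),(364,234),(353,380),(193,380)],.1332)))
print('slab bottom back edge',atz(w,[(193,210),(355,210)],.1052))
print('base far',atz(w,[(84,58),(486,62)],.012), 'tongue',atz(w,[(100,188),(108,234)],.03))
print('post top',atz(w,[(84,244)],.08))
E
```

```text
outl [[0.5744 0.0458 0.03  ]
 [0.6421 0.0461 0.03  ]] plat [[0.5696 0.0511 0.03  ]
 [0.6472 0.0522 0.03  ]]
slab (array([0.6103, 0.0099, 0.1332]), [0.3, 1.5, 0.3, 90.0], array([0.0635, 0.0625, 0.0636, 0.0642]))
slab bottom back edge [[0.5776 0.0404 0.1052]
 [0.644  0.0408 0.1052]]
base far [[0.4955 0.1054 0.012 ]
 [0.7411 0.1052 0.012 ]] tongue [[ 0.5039  0.0283  0.03  ]
 [ 0.5048 -0.0024  0.03  ]]
post top [[0.515  0.0131 0.08  ]]
```

Call:
send_rows:
  increments:
    - {"dx":-0.06,"dy":0.08,"dz":-1,"roll":0,"claw":-0.2}
    - {"dx":-0.06,"dy":0.08,"dz":-2,"roll":0,"claw":-0.2}
    - {"dx":-0.06,"dy":0.08,"dz":-2.6,"roll":0,"claw":-0.2}
    - {"dx":-0.06,"dy":0.08,"dz":-2.8,"roll":0,"claw":-0.2}
    - {"dx":-0.06,"dy":0.08,"dz":-2.8,"roll":0,"claw":-0.2}

```text
clock: 7.9
tcp_pos: [0.6071, 0.0122, 0.0391]
orientation: [0.0, 0.703, 0.711, 0.0]
wrist_force: [-1.0, -0.2, -2.5]
finger_gap: 0.063
grip_force: 67.2
```

Call:
send_rows:
  increments:
    - {"dx":0,"dy":0,"dz":-0.06,"roll":0,"claw":-0.2}
    - {"dx":0,"dy":0,"dz":-0.1,"roll":0,"claw":-0.2}
    - {"dx":0,"dy":0,"dz":-0.14,"roll":0,"claw":-0.2}
    - {"dx":0,"dy":0,"dz":-0.16,"roll":0,"claw":-0.2}
    - {"dx":0,"dy":0,"dz":-0.16,"roll":0,"claw":-0.2}

```text
clock: 8.52
tcp_pos: [0.6069, 0.0117, 0.0348]
orientation: [-0.0, 0.704, 0.71, -0.0]
wrist_force: [0.3, -0.3, -2.4]
finger_gap: 0.0628
grip_force: 67.2
```

Call:
send_rows:
  increments:
    - {"dx":0.02,"dy":-0.11,"dz":0,"roll":-0.08,"claw":-0.2}
    - {"dx":0.02,"dy":-0.11,"dz":0,"roll":-0.08,"claw":-0.2}
    - {"dx":0.02,"dy":-0.11,"dz":-0.03,"roll":-0.08,"claw":-0.2}
    - {"dx":0.02,"dy":-0.11,"dz":-0.06,"roll":-0.08,"claw":-0.2}
    - {"dx":0.02,"dy":-0.11,"dz":-0.06,"roll":-0.08,"claw":-0.2}

```text
clock: 9.15
tcp_pos: [0.6076, 0.0089, 0.0338]
orientation: [0.0, 0.708, 0.707, 0.0]
wrist_force: [-1.0, -0.2, 3.2]
finger_gap: 0.0627
grip_force: 67.9
```

Call:
send_rows:
  increments:
    - {"dx":0,"dy":0,"dz":0,"roll":0,"claw":0.6}
    - {"dx":0,"dy":0,"dz":0,"roll":0,"claw":0.9}
    - {"dx":0,"dy":0,"dz":0,"roll":0,"claw":1}
    - {"dx":0,"dy":0,"dz":0,"roll":0,"claw":1}
    - {"dx":0,"dy":0,"dz":0.8,"roll":0,"claw":1}

```text
clock: 9.78
tcp_pos: [0.606, 0.0091, 0.0519]
orientation: [-0.001, 0.708, 0.707, -0.001]
wrist_force: [1.2, 1.2, 0.4]
finger_gap: 0.0853
grip_force: 0.0
```

Call:
send_rows:
  increments:
    - {"dx":0,"dy":0,"dz":1.5,"roll":0,"claw":1}
    - {"dx":0,"dy":0,"dz":3,"roll":0,"claw":1}
    - {"dx":0,"dy":0.5,"dz":4.5,"roll":0,"claw":1}
    - {"dx":0,"dy":1,"dz":5,"roll":0,"claw":1}
    - {"dx":0,"dy":1,"dz":5,"roll":0,"claw":1}

```text
clock: 10.4
tcp_pos: [0.6079, 0.0348, 0.1787]
orientation: [0.001, 0.707, 0.707, 0.0]
wrist_force: [-0.5, -0.5, -0.3]
finger_gap: 0.0857
grip_force: 0.0
```

```bash
python3 - <<'E'
from h import *
w=snap('wrist','w5',None,1.4); s=get_state(); print(s['tcp_pos'],s['orientation'])
E
```

```text
[0.6072 0.0344 0.1775] [-0.0002  0.7073  0.7069 -0.0003]
```

View pics/w5.png

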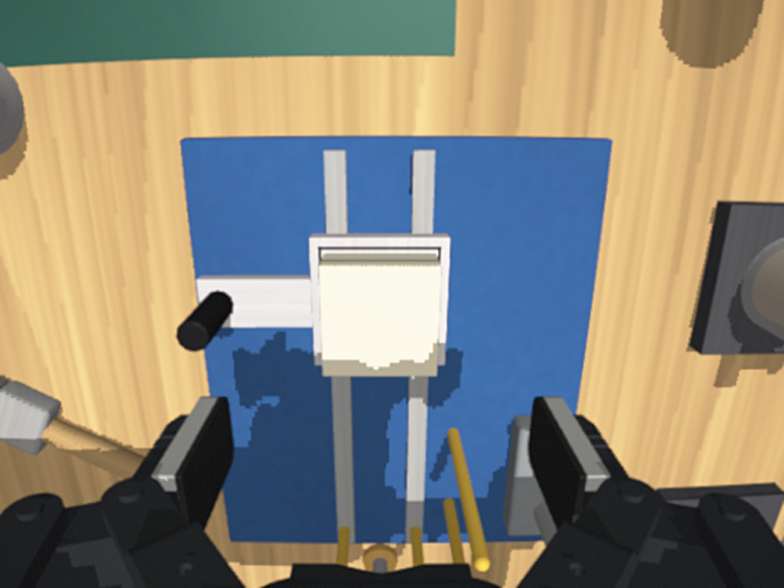

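The chalk sits squarely inside the outline: its top corners are (318,263) and (441,263), against outline corners (319,248) and (440,248). I'll check the numbers, then go to the sand.

```bash
python3 - <<'E'
from h import *
w=load('w5')
print('outl',atz(w,np.array([(319.5,248),(440,248)])/1.4,.03),'plat',atz(w,np.array([(310,236),(450,236)])/1.4,.03))
print('slab',info(atz(w,np.array([(318,263),(441,263),(438,376),(323,376)])/1.4,.058)))
E
```

```text
outl [[0.5743 0.0457 0.03  ]
 [0.6424 0.0456 0.03  ]] plat [[0.5692 0.0526 0.03  ]
 [0.6478 0.0526 0.03  ]]
slab (array([0.6085, 0.0121, 0.058 ]), [90.0, 0.7, 90.0, 0.2], array([0.0653, 0.0635, 0.0653, 0.0641]))
```

Call:
send_rows:
  increments:
    - {"dx":-0.4,"dy":2,"dz":0,"roll":0,"claw":1}
    - {"dx":-0.8,"dy":4,"dz":0,"roll":0,"claw":1}
    - {"dx":-1.2,"dy":6,"dz":0,"roll":0,"claw":1}
    - {"dx":-1.8,"dy":7.8,"dz":-1,"roll":0,"claw":1}
    - {"dx":-1.8,"dy":7.8,"dz":-1,"roll":0,"claw":1}

```text
clock: 11.08
tcp_pos: [0.5586, 0.2309, 0.1489]
orientation: [-0.002, 0.706, 0.708, -0.003]
wrist_force: [-0.3, -0.5, -0.3]
finger_gap: 0.0854
grip_force: 0.0
```

```bash
python3 - <<'E'
from h import *
w=snap('wrist','w6'); s=get_state(); print(s['tcp_pos'],s['orientation'])
c,b=seg(w,(8,40,120),(28,150,255),(150,60,420,330)); print(b.tolist(),info(atz(w,b,.018)))
w1=load('w1'); print(tri(w1,[[315,179]],w,[c]))
E
```

```text
[0.5601 0.2296 0.1501] [-0.0012  0.7067  0.7075 -0.0025]
[[133.78121948242188, 292.1995849609375], [410.32183837890625, 50.08776092529297], [537.4515380859375, 195.2955322265625], [260.910888671875, 437.4073486328125]] (array([0.6025, 0.1733, 0.018 ]), [42.1, 48.2, 49.5, 32.2], array([0.1992, 0.2835, 0.1538, 0.3369]))
[[0.5483 0.3011 0.2703 0.0322]]
```

```bash
python3 - <<'E'
from h import *
w=load('w6')
q=proj(w,[[.562+dx,.2307+dy,.018] for dx,dy in((-.032,.032),(.032,.032),(.032,-.032),(-.032,-.032))]); print(q)
x0,y0=q.min(0).astype(int)-12;x1,y1=q.max(0).astype(int)+12
c,b=seg(w,(8,40,170),(28,200,255),(x0,y0,x1,y1)); print(b.tolist(),info(atz(w,b,.018)))
w1=load('w1'); print(tri(w1,[[315,179]],w,[c]))
E
```

```text
[[233.1134 154.7694]
 [320.8063 155.2001]
 [317.1428 236.1212]
 [235.5205 235.6497]]
[[234.0, 155.0], [320.0, 155.0], [320.0, 236.0], [234.0, 236.0]] (array([0.5623, 0.2306, 0.018 ]), [0.3, 2.5, 0.4, 88.3], array([0.0642, 0.0628, 0.0641, 0.0674]))
[[0.5623 0.2317 0.0183 0.0003]]
```

Call:
send_rows:
  increments:
    - {"dx":0.06,"dy":0.04,"dz":-1.5,"roll":0,"claw":1}
    - {"dx":0.06,"dy":0.04,"dz":-3,"roll":0,"claw":1}
    - {"dx":0.06,"dy":0.04,"dz":-4.4,"roll":0,"claw":1}
    - {"dx":0.06,"dy":0.04,"dz":-5.2,"roll":0,"claw":1}
    - {"dx":0.06,"dy":0.04,"dz":-5.4,"roll":0,"claw":1}

```text
clock: 11.75
tcp_pos: [0.563, 0.228, 0.0162]
orientation: [-0.001, 0.708, 0.706, -0.002]
wrist_force: [0.1, 0.1, 0.5]
finger_gap: 0.0856
grip_force: 0.0
```

Call:
send_rows:
  increments:
    - {"dx":0,"dy":0,"dz":-0.2,"roll":0,"claw":1}
    - {"dx":0,"dy":0,"dz":-0.4,"roll":0,"claw":1}
    - {"dx":0,"dy":0,"dz":-0.45,"roll":0,"claw":1}
    - {"dx":0,"dy":0,"dz":-0.45,"roll":0,"claw":1}
    - {"dx":0,"dy":0,"dz":-0.45,"roll":0,"claw":1}

```text
clock: 12.38
tcp_pos: [0.5642, 0.2301, 0.0074]
orientation: [0.0, 0.708, 0.707, 0.0]
wrist_force: [-0.1, -0.3, 0.4]
finger_gap: 0.086
grip_force: 0.0
```

Call:
send_rows:
  increments:
    - {"dx":-0.04,"dy":0,"dz":-0.16,"roll":0,"claw":1}
    - {"dx":-0.04,"dy":0,"dz":-0.16,"roll":0,"claw":-0.2}
    - {"dx":-0.04,"dy":0,"dz":-0.16,"roll":0,"claw":-0.2}
    - {"dx":-0.04,"dy":0,"dz":-0.16,"roll":0,"claw":-0.2}
    - {"dx":-0.04,"dy":0,"dz":-0.16,"roll":0,"claw":-0.2}
  grip_force: 60

```text
clock: 13.0
tcp_pos: [0.5632, 0.23, 0.0033]
orientation: [0.0, 0.708, 0.707, 0.0]
wrist_force: [-0.5, 0.7, 2.6]
finger_gap: 0.0619
grip_force: 66.3
```

Call:
send_rows:
  increments:
    - {"dx":0,"dy":0,"dz":0,"roll":0,"claw":-0.2}
    - {"dx":0,"dy":0,"dz":0,"roll":0,"claw":-0.2}
    - {"dx":0,"dy":0,"dz":0.6,"roll":0,"claw":-0.2}
    - {"dx":0,"dy":0,"dz":1.6,"roll":0,"claw":-0.2}
    - {"dx":0,"dy":0,"dz":2,"roll":0,"claw":-0.2}

```text
clock: 13.62
tcp_pos: [0.5639, 0.2302, 0.0548]
orientation: [0.001, 0.708, 0.707, 0.001]
wrist_force: [0.5, -0.1, -1.5]
finger_gap: 0.0623
grip_force: 65.9
```

Call:
send_rows:
  increments:
    - {"dx":0,"dy":-0.8,"dz":1.5,"roll":0,"claw":-0.2}
    - {"dx":0.4,"dy":-2.8,"dz":3,"roll":0,"claw":-0.2}
    - {"dx":0.9,"dy":-4.8,"dz":3,"roll":0,"claw":-0.2}
    - {"dx":1.4,"dy":-6.8,"dz":3,"roll":0,"claw":-0.2}
    - {"dx":1.8,"dy":-8.7,"dz":3,"roll":0,"claw":-0.2}

```text
clock: 14.25
tcp_pos: [0.6082, 0.0108, 0.1281]
orientation: [0.0, 0.708, 0.706, 0.0]
wrist_force: [0.7, 0.4, -1.9]
finger_gap: 0.0624
grip_force: 66.2
```

Call:
send_rows:
  increments:
    - {"dx":0,"dy":0,"dz":0,"roll":0,"claw":-0.2}
    - {"dx":0,"dy":0,"dz":-0.5,"roll":0,"claw":-0.2}
    - {"dx":0,"dy":0,"dz":-1,"roll":0,"claw":-0.2}
    - {"dx":0,"dy":0,"dz":-1.2,"roll":0,"claw":-0.2}
    - {"dx":0,"dy":0,"dz":-1.2,"roll":0,"claw":-0.2}

```text
clock: 14.88
tcp_pos: [0.6073, 0.0134, 0.0972]
orientation: [-0.001, 0.707, 0.707, -0.001]
wrist_force: [-1.0, -0.8, -0.8]
finger_gap: 0.0623
grip_force: 66.2
```

```bash
python3 - <<'E'
from h import *
w=snap('wrist','w7',(80,100,480,400),2); s=get_state(); print(s['tcp_pos'],s['orientation'],s['finger_gap'],s['wrist_force'])
E
```

```text
[0.6077 0.0132 0.0978] [-0.0002  0.7073  0.7069 -0.0002] 0.062245491881812526 [ 0.029  -0.7055 -1.5734]
```

View pics/w7.png

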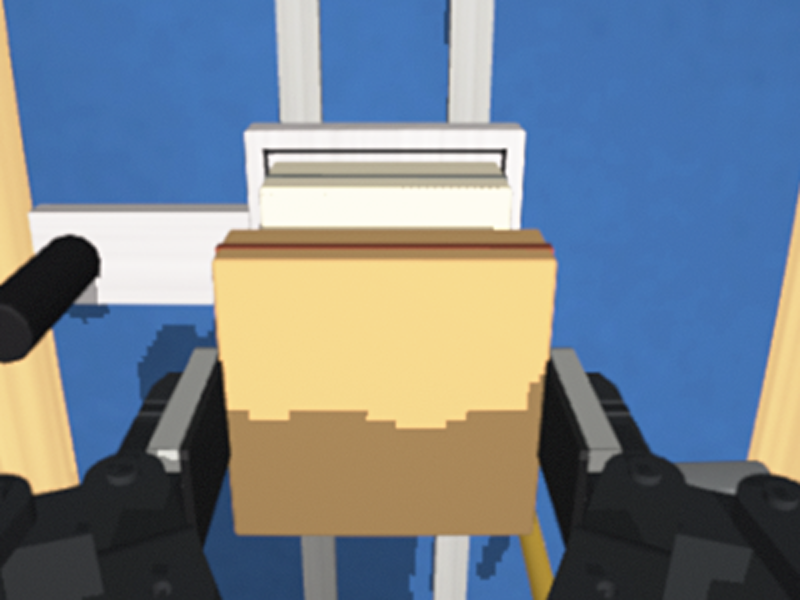

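```bash
python3 - <<'E'
from h import *
w=load('w7'); f=lambda p:np.array(p)/2+[80,100]
print('chalk',atz(w,f([(261,187),(510,187)]),.058),'outl',atz(w,f([(264,150.5),(506,150.5)]),.03))
print('sand',info(atz(w,f([(215,259),(556,259),(537,535),(235,535)]),.1125)))
E
```

```text
chalk [[0.5771 0.0434 0.058 ]
 [0.6395 0.0434 0.058 ]] outl [[0.5738 0.0459 0.03  ]
 [0.6427 0.0459 0.03  ]]
sand (array([0.6084, 0.0144, 0.1125]), [0.0, 1.1, 0.1, 89.2], array([0.0632, 0.0619, 0.0631, 0.064 ]))
```

Call:
send_rows:
  increments:
    - {"dx":0,"dy":-0.1,"dz":-0.5,"roll":0,"claw":-0.2}
    - {"dx":0,"dy":-0.1,"dz":-1,"roll":0,"claw":-0.2}
    - {"dx":0,"dy":-0.1,"dz":-1.3,"roll":0,"claw":-0.2}
    - {"dx":0,"dy":-0.1,"dz":-1.35,"roll":0,"claw":-0.2}
    - {"dx":0,"dy":-0.1,"dz":-1.35,"roll":0,"claw":-0.2}

```text
clock: 15.55
tcp_pos: [0.6081, 0.0099, 0.0643]
orientation: [0.0, 0.708, 0.707, 0.0]
wrist_force: [0.1, -0.2, -2.3]
finger_gap: 0.062
grip_force: 66.2
```

Call:
send_rows:
  increments:
    - {"dx":0,"dy":0,"dz":-0.03,"roll":0,"claw":-0.2}
    - {"dx":0,"dy":0,"dz":-0.06,"roll":0,"claw":-0.2}
    - {"dx":0,"dy":0,"dz":-0.1,"roll":0,"claw":-0.2}
    - {"dx":0,"dy":0,"dz":-0.12,"roll":0,"claw":-0.2}
    - {"dx":0,"dy":0,"dz":-0.12,"roll":0,"claw":-0.2}

```text
clock: 16.18
tcp_pos: [0.608, 0.01, 0.0614]
orientation: [0.0, 0.708, 0.707, 0.0]
wrist_force: [-0.7, 0.2, -0.8]
finger_gap: 0.0619
grip_force: 66.2
```

Call:
send_rows:
  increments:
    - {"dx":0,"dy":0.02,"dz":0,"roll":0,"claw":-0.2}
    - {"dx":0,"dy":0.02,"dz":-0.03,"roll":0,"claw":-0.2}
    - {"dx":0,"dy":0.02,"dz":-0.05,"roll":0,"claw":-0.2}
    - {"dx":0,"dy":0.02,"dz":-0.05,"roll":0,"claw":-0.2}
    - {"dx":0,"dy":0.02,"dz":-0.05,"roll":0,"claw":-0.2}

```text
clock: 16.8
tcp_pos: [0.6081, 0.0104, 0.0613]
orientation: [0.0, 0.708, 0.707, 0.0]
wrist_force: [-2.1, -0.4, 6.9]
finger_gap: 0.0619
grip_force: 67.1
```

Call:
send_rows:
  increments:
    - {"dx":0,"dy":0,"dz":0,"roll":0,"claw":0.6}
    - {"dx":0,"dy":0,"dz":0,"roll":0,"claw":0.9}
    - {"dx":0,"dy":0,"dz":0,"roll":0,"claw":1}
    - {"dx":0,"dy":0,"dz":0,"roll":0,"claw":1}
    - {"dx":0,"dy":0,"dz":0.8,"roll":0,"claw":1}

```text
clock: 17.42
tcp_pos: [0.6065, 0.0106, 0.0785]
orientation: [-0.001, 0.708, 0.707, -0.001]
wrist_force: [-0.3, -0.4, -0.4]
finger_gap: 0.0854
grip_force: 0.0
```

Call:
send_rows:
  increments:
    - {"dx":0,"dy":0,"dz":1.5,"roll":0,"claw":1}
    - {"dx":0,"dy":0,"dz":3,"roll":0,"claw":1}
    - {"dx":0,"dy":0,"dz":4.5,"roll":0,"claw":1}
    - {"dx":0,"dy":0,"dz":6,"roll":0,"claw":1}
    - {"dx":0,"dy":0,"dz":6,"roll":0,"claw":1}

```text
clock: 18.05
tcp_pos: [0.6099, 0.0103, 0.2337]
orientation: [0.003, 0.708, 0.707, 0.002]
wrist_force: [1.0, 0.8, -0.4]
finger_gap: 0.085
grip_force: 0.0
```

```bash
python3 - <<'E'
from h import *
w=snap('wrist','w8',None,1.4); s=get_state(); print(s['tcp_pos'],s['orientation'])
E
```

```text
[0.6089 0.0104 0.2315] [0.0013 0.7077 0.7065 0.0011]
```

View pics/w8.png

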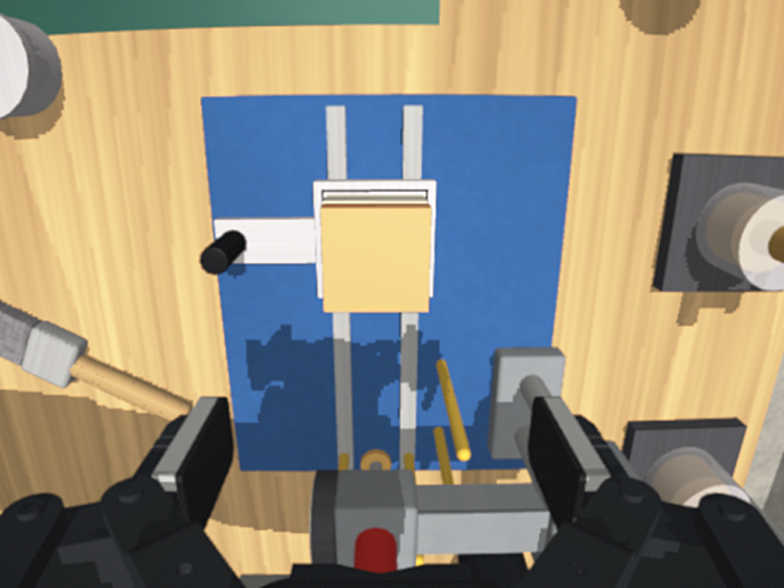

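The sand sits square on the chalk (corners (320,205) to (430,312)). The head appears partly lowered (knob at (376,545)), so I'll locate the knob from two wrist positions.

Call:
send_rows:
  increments:
    - {"dx":0,"dy":0,"dz":2,"roll":0,"claw":1}
    - {"dx":0,"dy":0,"dz":4,"roll":0,"claw":1}
    - {"dx":0,"dy":-1.5,"dz":5,"roll":0,"claw":1}
    - {"dx":0,"dy":-2.5,"dz":5,"roll":0,"claw":1}
    - {"dx":0,"dy":-2.5,"dz":5,"roll":0,"claw":1}

```text
clock: 18.73
tcp_pos: [0.6079, -0.0536, 0.3534]
orientation: [-0.001, 0.709, 0.706, -0.001]
wrist_force: [0.3, 0.9, -0.3]
finger_gap: 0.0854
grip_force: 0.0
```

```bash
cat > knob.py <<'E'
from h import *
def red(c):
    h=cv2.cvtColor(c['image'],cv2.COLOR_BGR2HSV); m=cv2.inRange(h,np.array((0,150,60)),np.array((6,255,255)))|cv2.inRange(h,np.array((172,150,60)),np.array((180,255,255)))
    cs=cv2.findContours(m,0,2)[0]; q=max(cs,key=cv2.contourArea); return q.reshape(-1,2)
E
python3 - <<'E'
from knob import *
w=snap('wrist','w9'); s=get_state(); print(s['tcp_pos'])
q=red(w); print(len(q),q.min(0),q.max(0)); save(w['image'],'c9')
E
```

```text
[ 0.6077 -0.0526  0.3533]
33 [260 234] [283 270]
```

Call:
send_rows:
  increments:
    - {"dx":0,"dy":-1,"dz":0,"roll":0,"claw":1}
    - {"dx":0,"dy":-2,"dz":0,"roll":0,"claw":1}
    - {"dx":0,"dy":-2.6,"dz":0,"roll":0,"claw":1}
    - {"dx":0,"dy":-2.6,"dz":0,"roll":0,"claw":1}
    - {"dx":0,"dy":-2.6,"dz":0,"roll":0,"claw":1}

```text
clock: 19.4
tcp_pos: [0.608, -0.1162, 0.3549]
orientation: [-0.0, 0.707, 0.707, 0.0]
wrist_force: [-0.5, 0.2, 0.9]
finger_gap: 0.0856
grip_force: 0.0
```

```bash
python3 - <<'E'
from knob import *
w=snap('wrist','w10'); s=get_state(); print(s['tcp_pos'])
q=red(w); print(len(q),q.min(0),q.max(0))
a=load('w9')['image'];c=np.zeros((420,800,3),np.uint8);c[:,:400]=a[:,100:500];c[:,400:]=w['image'][:,100:500];cv2.imwrite('pics/m9.png',c)
E
```

```text
[ 0.608 -0.116  0.355]
34 [259 169] [283 202]
```

View pics/m9.png

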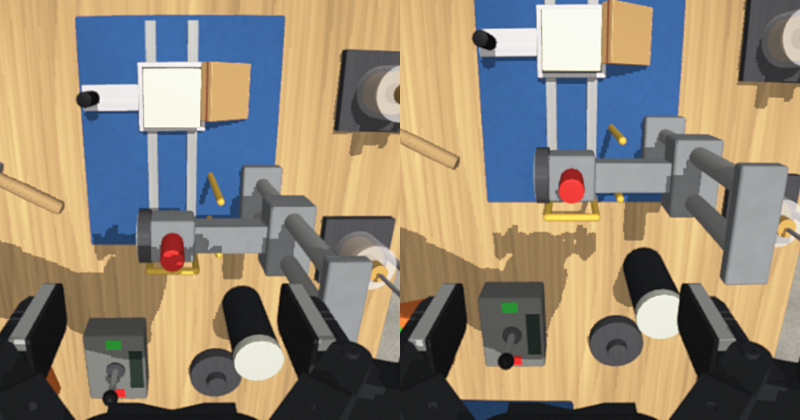

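The gauge knob is at (172,257) in the left view and (571,188) in the right. The sand has been knocked off to the +x side of the platen, at (228,92), while the chalk still stands. I'll compute the knob position and image the sand from two poses.

Call:
send_rows:
  increments:
    - {"dx":0,"dy":1,"dz":0,"roll":0,"claw":1}
    - {"dx":0,"dy":3,"dz":0,"roll":0,"claw":1}
    - {"dx":0,"dy":4.5,"dz":-1.5,"roll":0,"claw":1}
    - {"dx":0,"dy":4.5,"dz":-3,"roll":0,"claw":1}
    - {"dx":0,"dy":4.5,"dz":-3.5,"roll":0,"claw":1}

```text
clock: 20.08
tcp_pos: [0.6066, -0.0029, 0.2654]
orientation: [-0.001, 0.707, 0.707, -0.001]
wrist_force: [-0.4, 0.5, 0.1]
finger_gap: 0.0854
grip_force: 0.0
```

```bash
python3 - <<'E'
from knob import *
a=load('w9');b=load('w10'); print('knobtop',tri(a,[(272,261)],b,[(271.5,192)]))
w=snap('wrist','w11'); s=get_state(); print(s['tcp_pos'])
E
```

```text
knobtop [[ 0.6082 -0.1201  0.1972  0.0002]]
[ 0.6067 -0.0035  0.2649]
```

Call:
send_rows:
  increments:
    - {"dx":0.8,"dy":0,"dz":0,"roll":0,"claw":1}
    - {"dx":1.8,"dy":0.6,"dz":0,"roll":0,"claw":1}
    - {"dx":2.8,"dy":1.2,"dz":0,"roll":0,"claw":1}
    - {"dx":3.2,"dy":1.6,"dz":0,"roll":0,"claw":1}
    - {"dx":3.2,"dy":1.6,"dz":0,"roll":0,"claw":1}

```text
clock: 20.75
tcp_pos: [0.689, 0.0356, 0.2684]
orientation: [0.001, 0.708, 0.707, 0.001]
wrist_force: [-0.5, -0.6, 0.5]
finger_gap: 0.0856
grip_force: 0.0
```

```bash
python3 - <<'E'
from knob import *
w=snap('wrist','w12'); sd=snap('side','s12'); s=get_state(); print(s['tcp_pos'])
a=load('w11'); c=np.zeros((600,800,3),np.uint8)
def cr(cam,X,hw,hh,sc):
    u,v=proj(cam,[X])[0].astype(int); u0,v0=max(u-hw,0),max(v-hh,0); print('orig',u0,v0,sc)
    im=cam['image'][v0:v0+2*hh,u0:u0+2*hw]; return cv2.resize(im,None,fx=sc,fy=sc,interpolation=cv2.INTER_CUBIC)
for cam,x,y,hw,hh,sc in((a,0,0,66,66,3),(w,400,0,66,66,3),(sd,0,400,40,20,5)):
    im=cr(cam,(.66,.012,.03),hw,hh,sc); im=im[:600-y,:400]; c[y:y+im.shape[0],x:x+im.shape[1]]=im
cv2.imwrite('pics/m12.png',c)
E
```

```text
[0.6881 0.0349 0.2684]
orig 258 86 3
orig 176 122 3
orig 304 205 5
```

View pics/m12.png

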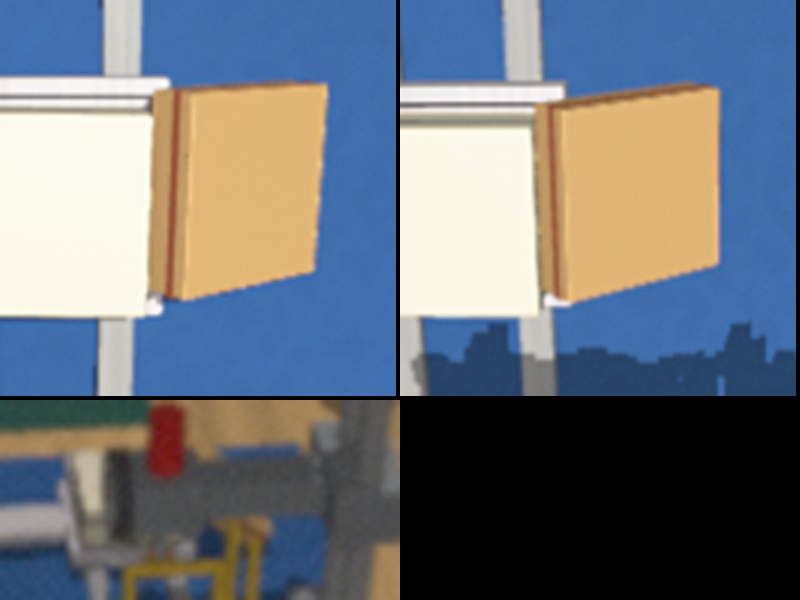

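```bash
python3 - <<'E'
from h import *
a=load('w11');b=load('w12')
L=np.array([(192,90),(327,84),(315,270),(186,300),(153,92),(151,293)])/3+[258,86]
R=np.array([(160,108),(319,87),(319,265),(171,302),(137,104),(142,296)])/3+[176,122]
T=tri(a,L,b,R);print(T)
P=T[:,:3]; u=(P[1]-P[0]+P[2]-P[3])/2; v=(P[0]-P[3]+P[1]-P[2])/2
n=np.cross(u,v);n/=np.linalg.norm(n); print('u',u,np.linalg.norm(u),'v',v,np.linalg.norm(v),'n',n,'ctr top',P[:4].mean(0),'ctr',P[:4].mean(0)-.009*n)
print('chalk top R edge?',atz(b,np.array([(130,122),(140,315)])/3+[176,122],.058))
E
```

```text
[[ 0.651   0.0512  0.0665  0.0001]
 [ 0.701   0.0501  0.025   0.0003]
 [ 0.7013 -0.0132  0.0271  0.0006]
 [ 0.652  -0.0136  0.064   0.0003]
 [ 0.6413  0.0488  0.047   0.0001]
 [ 0.6416 -0.0133  0.0583  0.0005]]
u [ 0.0497 -0.0004 -0.0392] 0.06332090903179864 v [-0.0006  0.0641  0.0002] 0.06406786231938272 n [0.6198 0.004  0.7848] ctr top [0.6763 0.0186 0.0456] ctr [0.6707 0.0186 0.0386]
chalk top R edge? [[ 0.6403  0.0451  0.058 ]
 [ 0.6407 -0.0204  0.058 ]]
```

Call:
send_rows:
  increments:
    - {"dx":0,"dy":0,"dz":0,"roll":1.3,"claw":1}
    - {"dx":0,"dy":0,"dz":0,"roll":2.6,"claw":1}
    - {"dx":0,"dy":0,"dz":0,"roll":3.9,"claw":1}
    - {"dx":0,"dy":0,"dz":0,"roll":5.2,"claw":1}
    - {"dx":0,"dy":0,"dz":0,"roll":6.2,"claw":1}

```text
clock: 21.48
tcp_pos: [0.6875, 0.0346, 0.2686]
orientation: [0.0, 0.344, 0.939, 0.0]
wrist_force: [-0.4, -0.5, -0.7]
finger_gap: 0.0856
grip_force: 0.0
```

Call:
send_rows:
  increments:
    - {"dx":0,"dy":0,"dz":0,"roll":1.3,"claw":1}
    - {"dx":0,"dy":0,"dz":0,"roll":2.6,"claw":1}
    - {"dx":-0.3,"dy":-0.3,"dz":0,"roll":3.9,"claw":1}
    - {"dx":-0.7,"dy":-0.65,"dz":-1,"roll":5.05,"claw":1}
    - {"dx":-0.7,"dy":-0.65,"dz":-2,"roll":5.05,"claw":1}

```text
clock: 22.1
tcp_pos: [0.6698, 0.0177, 0.2187]
orientation: [0.001, 0.001, 1.0, -0.0]
wrist_force: [-0.4, 0.9, -0.2]
finger_gap: 0.0852
grip_force: 0.0
```

Call:
send_rows:
  increments:
    - {"dx":0,"dy":0,"dz":-1,"roll":0,"claw":1}
    - {"dx":0,"dy":0,"dz":-2,"roll":0,"claw":1}
    - {"dx":0,"dy":0,"dz":-3,"roll":0,"claw":1}
    - {"dx":0,"dy":0,"dz":-4,"roll":0,"claw":1}
    - {"dx":0,"dy":0,"dz":-4,"roll":0,"claw":1}

```text
clock: 22.72
tcp_pos: [0.6685, 0.0186, 0.1161]
orientation: [-0.002, 0.001, 1.0, 0.0]
wrist_force: [0.3, -0.6, 0.3]
finger_gap: 0.0852
grip_force: 0.0
```

```bash
python3 - <<'E'
from h import *
s=get_state(); print(s['tcp_pos'],s['orientation'],s['joint_pos'])
w=snap('wrist','w13'); X=[[.651,.0512,.0652],[.701,.05,.026],[.7013,-.0132,.026],[.652,-.0136,.0652]]
q=proj(w,X); print(q)
x0,y0=np.maximum(q.min(0).astype(int)-15,0);x1,y1=q.max(0).astype(int)+15
c,b=seg(w,(8,60,110),(24,200,255),(x0,y0,x1,y1)); print(b)
E
```

```text
[0.6685 0.0186 0.1161] [-0.002   0.0013  1.      0.0002] [-0.0921  0.5476  0.1205  1.1476 -0.     -0.0895]
[[331.4954 208.4263]
 [317.4642 259.4968]
 [224.9112 260.1283]
 [211.8721 210.4838]]
[[213. 201.]
 [329. 201.]
 [329. 258.]
 [213. 258.]]
```

Call:
send_rows:
  increments:
    - {"dx":0.06,"dy":0,"dz":-1,"roll":0,"claw":1}
    - {"dx":0.06,"dy":0,"dz":-2,"roll":0,"claw":1}
    - {"dx":0.06,"dy":0,"dz":-3,"roll":0,"claw":1}
    - {"dx":0.06,"dy":0,"dz":-3.6,"roll":0,"claw":1}
    - {"dx":0.06,"dy":0,"dz":-3.6,"roll":0,"claw":1}

```text
clock: 23.4
tcp_pos: [0.6717, 0.0191, 0.0275]
orientation: [-0.0, 0.001, 1.0, 0.0]
wrist_force: [-1.0, 0.8, 0.8]
finger_gap: 0.0856
grip_force: 0.0
```

Call:
send_rows:
  increments:
    - {"dx":0,"dy":0,"dz":-0.2,"roll":0,"claw":1}
    - {"dx":0,"dy":0,"dz":-0.3,"roll":0,"claw":1}
    - {"dx":0,"dy":0,"dz":-0.3,"roll":0,"claw":0.6}
    - {"dx":0,"dy":0,"dz":-0.3,"roll":0,"claw":0.2}
    - {"dx":0,"dy":0,"dz":-0.3,"roll":0,"claw":-0.2}

```text
clock: 24.02
tcp_pos: [0.6724, 0.0194, 0.0207]
orientation: [0.001, 0.001, 1.0, 0.0]
wrist_force: [-0.2, 1.2, 3.0]
finger_gap: 0.0628
grip_force: 64.9
```

Call:
send_rows:
  increments:
    - {"dx":0,"dy":0,"dz":0,"roll":0,"claw":-0.2}
    - {"dx":0,"dy":0,"dz":0,"roll":0,"claw":-0.2}
    - {"dx":0.05,"dy":0,"dz":0.2,"roll":0,"claw":-0.2}
    - {"dx":0.2,"dy":0,"dz":0.6,"roll":0,"claw":-0.2}
    - {"dx":0.3,"dy":0,"dz":1.2,"roll":0,"claw":-0.2}

```text
clock: 24.65
tcp_pos: [0.6793, 0.0191, 0.0501]
orientation: [-0.001, 0.001, 1.0, 0.0]
wrist_force: [0.1, -0.4, -0.6]
finger_gap: 0.063
grip_force: 65.8
```

Call:
send_rows:
  increments:
    - {"dx":0,"dy":0,"dz":1,"roll":0,"claw":-0.2}
    - {"dx":0,"dy":0,"dz":2,"roll":0,"claw":-0.2}
    - {"dx":0,"dy":0,"dz":3,"roll":0,"claw":-0.2}
    - {"dx":0,"dy":0,"dz":3,"roll":0,"claw":-0.2}
    - {"dx":0,"dy":0,"dz":3,"roll":0,"claw":-0.2}

```text
clock: 25.28
tcp_pos: [0.6792, 0.0192, 0.1246]
orientation: [-0.0, 0.001, 1.0, 0.0]
wrist_force: [0.1, -0.0, -1.3]
finger_gap: 0.0628
grip_force: 65.8
```

Call:
send_rows:
  increments:
    - {"dx":-0.6,"dy":1.2,"dz":0.3,"roll":0,"claw":-0.2}
    - {"dx":-1.8,"dy":3,"dz":0.3,"roll":0,"claw":-0.2}
    - {"dx":-3,"dy":5,"dz":0,"roll":0,"claw":-0.2}
    - {"dx":-4.2,"dy":7,"dz":0,"roll":0,"claw":-0.2}
    - {"dx":-5.2,"dy":8.4,"dz":0,"roll":0,"claw":-0.2}

```text
clock: 25.9
tcp_pos: [0.547, 0.2308, 0.1233]
orientation: [-0.002, 0.0, 1.0, -0.0]
wrist_force: [0.6, -0.6, -0.9]
finger_gap: 0.0631
grip_force: 66.0
```

Call:
send_rows:
  increments:
    - {"dx":0,"dy":0,"dz":-0.4,"roll":0,"claw":-0.2}
    - {"dx":0,"dy":0,"dz":-0.8,"roll":0,"claw":-0.2}
    - {"dx":0,"dy":0,"dz":-1.2,"roll":0,"claw":-0.2}
    - {"dx":0,"dy":0,"dz":-1.5,"roll":0,"claw":-0.2}
    - {"dx":0,"dy":0,"dz":-1.5,"roll":0,"claw":-0.2}
  grip_force: 30

```text
clock: 26.52
tcp_pos: [0.5493, 0.2283, 0.0865]
orientation: [-0.001, 0.001, 1.0, -0.0]
wrist_force: [0.1, 0.2, -1.1]
finger_gap: 0.0628
grip_force: 66.1
```

```bash
cat > tilt.py <<'E'
from h import *
from scipy.optimize import minimize
s=get_state(); t=s['tcp_pos']; print(t,s['wrist_force'],s['finger_gap'],s['grip_force'])
w=snap('wrist','wt')
h=cv2.cvtColor(w['image'],cv2.COLOR_BGR2HSV); m=cv2.inRange(h,np.array((5,60,60)),np.array((26,210,255)))
k=np.zeros_like(m); u,v=proj(w,[t+[0,0,.024]])[0].astype(int); k[max(v-90,0):v+110,u-85:u+85]=1; 
def mask(p):
    th,dx,dz=p; c,sn=np.cos(th),np.sin(th)
    X=[[t[0]+dx+a*c+b*sn,t[1]+y,t[2]+dz-a*sn+b*c] for a in(-.032,.032) for y in(-.032,.032) for b in(-.009,.009)]
    M=np.zeros_like(m); cv2.fillConvexPoly(M,cv2.convexHull(proj(w,X).astype(np.float32)).astype(int),255); return M
best=[]
for th in np.radians(np.arange(-10,56,3)):
  for dx in np.arange(-.012,.013,.003):
    for dz in np.arange(.009,.034,.003):
      M=mask((th,dx,dz)); best.append((np.count_nonzero((M^m)&(k*255)),round(np.degrees(th)),round(dx,3),round(dz,3)))
best.sort(); print(best[:5], np.count_nonzero(m&(k*255)))
E
python3 tilt.py
```

```text
[0.5493 0.2283 0.0865] [ 0.1301  0.2127 -1.1105] 0.062845604057092 66.07039332389832
[(np.int64(1418), 11, np.float64(0.006), np.float64(0.024)), (np.int64(1511), -1, np.float64(0.012), np.float64(0.015)), (np.int64(1533), 2, np.float64(0.012), np.float64(0.015)), (np.int64(1550), 14, np.float64(0.003), np.float64(0.03)), (np.int64(1585), 17, np.float64(-0.0), np.float64(0.033))] 25939
```

Call:
send_rows:
  increments:
    - {"dx":0,"dy":0,"dz":-1,"roll":0,"claw":-0.2}
    - {"dx":0,"dy":0,"dz":-2,"roll":0,"claw":-0.2}
    - {"dx":0,"dy":0,"dz":-2.6,"roll":0,"claw":-0.2}
    - {"dx":0,"dy":0,"dz":-3,"roll":0,"claw":-0.2}
    - {"dx":0,"dy":0,"dz":-3,"roll":0,"claw":-0.2}
  grip_force: 30

```text
clock: 27.2
tcp_pos: [0.5493, 0.2291, 0.0122]
orientation: [-0.0, 0.001, 1.0, -0.0]
wrist_force: [-1.0, 0.5, -2.1]
finger_gap: 0.0628
grip_force: 66.1
```

Call:
send_rows:
  increments:
    - {"dx":0,"dy":0,"dz":-0.06,"roll":0,"claw":-0.2}
    - {"dx":0,"dy":0,"dz":-0.12,"roll":0,"claw":-0.2}
    - {"dx":0,"dy":0,"dz":-0.18,"roll":0,"claw":-0.2}
    - {"dx":0,"dy":0,"dz":-0.24,"roll":0,"claw":-0.2}
    - {"dx":0,"dy":0,"dz":-0.24,"roll":0,"claw":-0.2}

```text
clock: 27.82
tcp_pos: [0.5499, 0.2294, 0.0086]
orientation: [0.001, 0.001, 1.0, 0.0]
wrist_force: [-3.8, -0.7, 10.2]
finger_gap: 0.0632
grip_force: 67.7
```

Call:
send_rows:
  increments:
    - {"dx":0,"dy":0,"dz":-0.03,"roll":0,"claw":0.1}
    - {"dx":0,"dy":0,"dz":-0.09,"roll":0,"claw":0.1}
    - {"dx":0,"dy":0,"dz":-0.15,"roll":0,"claw":0.1}
    - {"dx":0,"dy":0,"dz":-0.2,"roll":0,"claw":0.1}
    - {"dx":0,"dy":0,"dz":-0.2,"roll":0,"claw":0.1}
  grip_force: 20

```text
clock: 28.45
tcp_pos: [0.5499, 0.2294, 0.008]
orientation: [0.002, 0.001, 1.0, 0.0]
wrist_force: [-15.8, -3.5, 42.1]
finger_gap: 0.0628
grip_force: 71.2
```

Call:
send_rows:
  increments:
    - {"dx":0,"dy":0,"dz":0.2,"roll":0,"claw":0.4}
    - {"dx":0,"dy":0,"dz":0.26,"roll":0,"claw":0.46}
    - {"dx":0,"dy":0,"dz":0.26,"roll":0,"claw":0.49}
    - {"dx":0,"dy":0,"dz":0.26,"roll":0,"claw":0.51}
    - {"dx":0,"dy":0,"dz":0.26,"roll":0,"claw":0.52}
  grip_force: 20

```text
clock: 29.08
tcp_pos: [0.5492, 0.2291, 0.0074]
orientation: [-0.001, 0.001, 1.0, -0.0]
wrist_force: [0.0, 0.7, -0.2]
finger_gap: 0.0651
grip_force: 0.0
```

Call:
send_rows:
  increments:
    - {"dx":0,"dy":0,"dz":-0.1,"roll":0,"claw":0.52}
    - {"dx":0,"dy":0,"dz":-0.2,"roll":0,"claw":0.52}
    - {"dx":0,"dy":0,"dz":-0.3,"roll":0,"claw":0.52}
    - {"dx":0,"dy":0,"dz":-0.3,"roll":0,"claw":0.52}
    - {"dx":0,"dy":0,"dz":-0.3,"roll":0,"claw":0.52}

```text
clock: 29.7
tcp_pos: [0.5495, 0.2292, 0.0006]
orientation: [0.0, 0.001, 1.0, 0.0]
wrist_force: [-0.2, 0.4, -0.4]
finger_gap: 0.0648
grip_force: 0.0
```

Call:
send_rows:
  increments:
    - {"dx":0,"dy":0,"dz":0,"roll":0,"claw":1}
    - {"dx":0,"dy":0,"dz":0.5,"roll":0,"claw":1}
    - {"dx":0,"dy":0,"dz":2,"roll":0,"claw":1}
    - {"dx":0,"dy":0,"dz":4,"roll":0,"claw":1}
    - {"dx":0,"dy":0,"dz":6,"roll":0,"claw":1}

```text
clock: 30.32
tcp_pos: [0.5494, 0.2292, 0.153]
orientation: [0.0, 0.001, 1.0, 0.0]
wrist_force: [1.5, 0.8, 1.6]
finger_gap: 0.0854
grip_force: 0.0
```

Call:
send_rows:
  increments:
    - {"dx":0,"dy":0,"dz":0,"roll":0,"claw":1}
    - {"dx":0,"dy":0,"dz":0,"roll":-1.3,"claw":1}
    - {"dx":0,"dy":0,"dz":0,"roll":-2.6,"claw":1}
    - {"dx":0,"dy":0,"dz":0,"roll":-3.9,"claw":1}
    - {"dx":0,"dy":0,"dz":0,"roll":-5.2,"claw":1}

```text
clock: 30.95
tcp_pos: [0.549, 0.2291, 0.1502]
orientation: [-0.0, 0.359, 0.933, -0.0]
wrist_force: [0.7, 0.2, -0.2]
finger_gap: 0.0851
grip_force: 0.0
```

Call:
send_rows:
  increments:
    - {"dx":0,"dy":0,"dz":0,"roll":-1.3,"claw":1}
    - {"dx":0,"dy":0,"dz":0,"roll":-2.6,"claw":1}
    - {"dx":0,"dy":0,"dz":0,"roll":-3.9,"claw":1}
    - {"dx":0,"dy":0,"dz":0,"roll":-5.2,"claw":1}
    - {"dx":0,"dy":0,"dz":0,"roll":-6.05,"claw":1}

```text
clock: 31.58
tcp_pos: [0.549, 0.2291, 0.1502]
orientation: [-0.0, 0.709, 0.705, -0.0]
wrist_force: [-0.2, 0.4, -0.1]
finger_gap: 0.0855
grip_force: 0.0
```

```bash
cat > sand.py <<'E'
from h import *
def sand(fn,X=(.55,.23,.018),r=.06):
    w=snap('wrist',fn); s=get_state(); print(s['tcp_pos'],s['orientation'])
    q=proj(w,np.array(X)+[[-r,-r,0],[r,r,0],[-r,r,0],[r,-r,0]]); x0,y0=np.maximum(q.min(0).astype(int),0);x1,y1=q.max(0).astype(int)
    c,b=seg(w,(8,60,170),(24,150,255),(x0,y0,x1,y1)); print((x0,y0,x1,y1),b.tolist()); P=atz(w,b,X[2]); print(info(P)); return w,b,(x0,y0,x1,y1)
E
python3 - <<'E'
from sand import *
w,b,r=sand('w14')
x0,y0,x1,y1=r
h=cv2.cvtColor(w['image'],cv2.COLOR_BGR2HSV)
for v in range(y0,y1,8): print(v,' '.join('%3d/%3d'%tuple(h[v,u,[0,2]]) for u in range(x0,x1,12)))
E
```

```text
[0.549  0.2291 0.1501] [-0.0002  0.7103  0.7039 -0.0004]
(np.int64(187), np.int64(114), np.int64(356), np.int64(266)) [[209.0, 153.0], [295.0, 153.0], [295.0, 234.0], [209.0, 234.0]]
(array([0.5345, 0.2303, 0.018 ]), [89.6, 0.8, 89.7, 86.6], array([0.0643, 0.063 , 0.0641, 0.0677]))
114  81/119  81/119  81/120  82/122  80/123  81/122  80/125  80/126  80/126  81/126  81/126  80/124  81/123  80/123  80/122
122  81/120  81/120  81/120  82/121  81/122  81/124  81/123  82/123  81/125  81/125  80/125  81/125  81/123  80/123  81/121
130  81/117  82/118  82/120  81/120  82/122  81/121  81/122  81/124  81/125  81/124  81/124  81/122  80/123  80/121  81/119
138  81/118  81/120  81/119  80/122  81/120  81/122  81/121  81/124  81/123  81/123  81/124  80/122  81/121  81/119  82/118
146  81/116  81/118  81/118  81/120  81/119  80/121  80/122  81/122  81/122  80/121  81/121  81/121  81/118  81/118  81/118
154  82/116  81/115  16/201  17/209  17/215  17/224  17/227  17/227  18/228  22/144  81/120  81/119  81/117  81/118  81/116
162  82/115  82/114  22/249  22/247  22/247  22/248  22/248  22/248  22/2
[... 838 characters left out ...]
  21/246  22/246  21/246  22/246  75/113  81/113  81/112  81/112  82/112  82/111
226  82/112  82/111  83/104  21/246  21/246  21/246  22/246  22/246  21/246  81/108  81/113  82/111  81/112  81/113  82/113
234  81/113  82/112  83/111  17/217  17/233  20/188  20/188  20/179  20/177  82/109  82/112  82/112  82/112  82/112  81/113
242  82/111  82/ 70  82/112  81/112  81/113  81/112  81/112  81/112  82/113  82/112  82/ 70  81/112  82/111  82/111  82/111
250  81/ 74  82/ 70  81/112  81/113  81/112  81/113  82/113  81/111  81/114  81/112  82/ 72  81/ 82  82/112  81/112  82/112
258  82/ 69  81/ 68  82/ 69  82/ 70  82/ 71  82/ 71  82/ 71  82/ 70  82/ 71  83/ 69  82/ 70  82/ 71  81/ 71  81/111  81/112
```

Call:
send_rows:
  increments:
    - {"dx":-0.58,"dy":0.05,"dz":-1,"roll":0.04,"claw":1}
    - {"dx":-0.58,"dy":0.05,"dz":-2.5,"roll":0.04,"claw":1}
    - {"dx":-0.58,"dy":0.05,"dz":-4,"roll":0.04,"claw":1}
    - {"dx":-0.58,"dy":0.05,"dz":-5,"roll":0.04,"claw":1}
    - {"dx":-0.58,"dy":0.05,"dz":-5.3,"roll":0.04,"claw":1}

```text
clock: 32.25
tcp_pos: [0.5332, 0.23, 0.0161]
orientation: [-0.001, 0.705, 0.709, -0.002]
wrist_force: [-1.1, 0.3, 0.9]
finger_gap: 0.0854
grip_force: 0.0
```

Call:
send_rows:
  increments:
    - {"dx":0,"dy":0,"dz":-0.3,"roll":0,"claw":1}
    - {"dx":0,"dy":0,"dz":-0.57,"roll":0,"claw":1}
    - {"dx":0,"dy":0,"dz":-0.57,"roll":0,"claw":1}
    - {"dx":0,"dy":0,"dz":-0.57,"roll":0,"claw":-0.2}
    - {"dx":0,"dy":0,"dz":-0.57,"roll":0,"claw":-0.2}
  grip_force: 60

```text
clock: 32.88
tcp_pos: [0.5358, 0.2307, 0.005]
orientation: [0.0, 0.706, 0.709, 0.001]
wrist_force: [-0.6, -0.2, 5.0]
finger_gap: 0.0622
grip_force: 65.9
```

Call:
send_rows:
  increments:
    - {"dx":0,"dy":0,"dz":0,"roll":0,"claw":-0.2}
    - {"dx":0,"dy":0,"dz":0,"roll":0,"claw":-0.2}
    - {"dx":0,"dy":0,"dz":0,"roll":0,"claw":-0.2}
    - {"dx":0,"dy":0,"dz":0,"roll":0,"claw":-0.2}
    - {"dx":0,"dy":0,"dz":0,"roll":0,"claw":-0.2}

```text
clock: 33.5
tcp_pos: [0.5357, 0.2307, 0.005]
orientation: [0.0, 0.706, 0.709, 0.001]
wrist_force: [-1.2, -0.7, 5.8]
finger_gap: 0.0621
grip_force: 66.1
```

Call:
send_rows:
  increments:
    - {"dx":0,"dy":0,"dz":2,"roll":0,"claw":-0.2}
    - {"dx":0,"dy":-1.5,"dz":4.2,"roll":0,"claw":-0.2}
    - {"dx":0.8,"dy":-3.5,"dz":5,"roll":0,"claw":-0.2}
    - {"dx":1.6,"dy":-5.5,"dz":5,"roll":0,"claw":-0.2}
    - {"dx":2.4,"dy":-7.5,"dz":5,"roll":0,"claw":-0.2}

```text
clock: 34.12
tcp_pos: [0.5957, 0.0415, 0.1295]
orientation: [0.001, 0.706, 0.709, 0.0]
wrist_force: [1.0, 0.6, -1.3]
finger_gap: 0.062
grip_force: 66.8
```

Call:
send_rows:
  increments:
    - {"dx":0.5,"dy":-1.24,"dz":0,"roll":0,"claw":-0.2}
    - {"dx":0.5,"dy":-1.24,"dz":-0.6,"roll":0,"claw":-0.2}
    - {"dx":0.5,"dy":-1.24,"dz":-1.28,"roll":0,"claw":-0.2}
    - {"dx":0.5,"dy":-1.24,"dz":-1.28,"roll":0,"claw":-0.2}
    - {"dx":0.5,"dy":-1.24,"dz":-1.28,"roll":0,"claw":-0.2}

```text
clock: 34.75
tcp_pos: [0.607, 0.0131, 0.0966]
orientation: [-0.0, 0.705, 0.709, -0.0]
wrist_force: [0.1, 0.4, -1.4]
finger_gap: 0.0621
grip_force: 66.8
```

```bash
cat > edges.py <<'E'
from h import *
def rowedges(im,v,u0,u1,thr=14):
    g=cv2.GaussianBlur(im,(3,3),0).astype(int); d=np.abs(np.diff(g[v,u0:u1],axis=0)).sum(1); return [(u0+i,int(d[i])) for i in range(1,len(d)-1) if d[i]>thr*2 and d[i]>=d[i-1] and d[i]>d[i+1]]
E
python3 - <<'E'
from edges import *
s=get_state(); print(s['tcp_pos'],s['orientation'],s['finger_gap'],s['wrist_force'])
w=snap('wrist','w15'); im=w['image']
# expected positions
print('exp chalk far edge',proj(w,[[.5763,.0438,.058],[.6403,.0438,.058]]),'outline',proj(w,[[.574,.0459,.03],[.6426,.0459,.03]]))
c,b=seg(w,(8,60,60),(26,200,255),(175,190,375,390)); print('sand box',b.tolist())
T=im.transpose(1,0,2).copy()
for u in (240,270,300): print('col',u,rowedges(T,u,140,250))
for v in (195,200,204): print('row',v,rowedges(im,v,190,360))
for v in (180,): print('row',v,rowedges(im,v,190,360))
E
```

```text
[0.607  0.0131 0.0966] [-0.0003  0.7051  0.7091 -0.0002] 0.06209717441047662 [ 0.0741  0.4259 -1.3965]
exp chalk far edge [[209.3458 191.9725]
 [337.4886 192.7073]] outline [[212.8741 174.5198]
 [333.646  175.2213]]
sand box [[187.0, 215.0], [356.0, 215.0], [356.0, 389.0], [187.0, 389.0]]
col 240 [(160, 53), (163, 102), (173, 228), (176, 189), (179, 87), (185, 64), (188, 62), (192, 90), (212, 90), (224, 49), (230, 78)]
col 270 [(160, 62), (164, 96), (173, 221), (176, 198), (180, 85), (186, 60), (188, 76), (192, 89), (212, 85), (215, 67), (221, 34), (225, 51), (230, 80)]
col 300 [(160, 62), (164, 97), (173, 223), (176, 200), (180, 91), (186, 69), (188, 78), (193, 81), (212, 85), (215, 65), (221, 36), (225, 51), (230, 77)]
row 195 [(203, 145), (341, 149)]
row 200 [(204, 131), (340, 150)]
row 204 [(204, 99), (340, 164)]
row 180 [(202, 132), (211, 199), (214, 210), (217, 50), (330, 228), (333, 231), (342, 150)]
```

```bash
python3 - <<'E'
from edges import *
w=load('w15'); im=w['image']; T=im.transpose(1,0,2).copy()
for v in (234,250): print('row',v,rowedges(im,v,170,380,8))
for v in (190,193,196,206): print('row',v,rowedges(im,v,190,360,5))
for u in (240,270,300): print('col',u,rowedges(T,u,340,395,8))
z=.0966-.005+.018
print(atz(w,[(272,230)],z),'exp sq',proj(w,[[.607-.032,.0127+.032,z],[.607+.032,.0127+.032,z],[.607+.032,.0127-.032,z],[.607-.032,.0127-.032,z]]))
E
```

```text
row 234 [(186, 62), (356, 110)]
row 250 [(187, 50), (355, 125)]
row 190 [(203, 152), (211, 87), (334, 94), (341, 164)]
row 193 [(203, 149), (211, 22), (213, 17), (215, 17), (224, 12), (311, 11), (316, 22), (318, 18), (320, 20), (322, 21), (324, 18), (328, 13), (331, 22), (334, 42), (341, 157)]
row 196 [(203, 141), (207, 13), (210, 22), (341, 143)]
row 206 [(203, 20), (205, 30), (211, 19), (334, 16), (337, 15), (340, 158)]
col 240 [(366, 32)]
col 270 [(366, 74)]
col 300 [(366, 101)]
[[0.6076 0.0445 0.1096]] exp sq [[183.972  228.922 ]
 [356.938  229.8945]
 [343.9615 367.2719]
 [195.5855 366.4688]]
```

Call:
send_rows:
  increments:
    - {"dx":0.03,"dy":-0.04,"dz":-0.5,"roll":0,"claw":-0.2}
    - {"dx":0.03,"dy":-0.04,"dz":-0.9,"roll":0,"claw":-0.2}
    - {"dx":0.03,"dy":-0.04,"dz":-1.15,"roll":0,"claw":-0.2}
    - {"dx":0.03,"dy":-0.04,"dz":-1.22,"roll":0,"claw":-0.2}
    - {"dx":0.03,"dy":-0.04,"dz":-1.22,"roll":0,"claw":-0.2}

```text
clock: 35.42
tcp_pos: [0.6082, 0.0109, 0.0662]
orientation: [-0.0, 0.706, 0.708, -0.0]
wrist_force: [-0.1, 0.5, -1.4]
finger_gap: 0.0617
grip_force: 66.8
```

Call:
send_rows:
  increments:
    - {"dx":0,"dy":0,"dz":-0.03,"roll":0,"claw":-0.2}
    - {"dx":0,"dy":0,"dz":-0.06,"roll":0,"claw":-0.2}
    - {"dx":0,"dy":0,"dz":-0.1,"roll":0,"claw":-0.2}
    - {"dx":0,"dy":0,"dz":-0.12,"roll":0,"claw":-0.2}
    - {"dx":0,"dy":0,"dz":-0.12,"roll":0,"claw":-0.2}

```text
clock: 36.05
tcp_pos: [0.6082, 0.011, 0.0633]
orientation: [0.0, 0.706, 0.709, 0.0]
wrist_force: [1.2, -0.6, -2.2]
finger_gap: 0.0619
grip_force: 66.8
```

Call:
send_rows:
  increments:
    - {"dx":0,"dy":0.03,"dz":-0.03,"roll":0,"claw":-0.2}
    - {"dx":0,"dy":0.03,"dz":-0.06,"roll":0,"claw":-0.2}
    - {"dx":0,"dy":0.03,"dz":-0.08,"roll":0,"claw":-0.2}
    - {"dx":0,"dy":0.03,"dz":-0.08,"roll":0,"claw":-0.2}
    - {"dx":0,"dy":0.03,"dz":-0.08,"roll":0,"claw":-0.2}

```text
clock: 36.67
tcp_pos: [0.6083, 0.0113, 0.0629]
orientation: [0.001, 0.706, 0.708, 0.0]
wrist_force: [-4.4, -1.4, 8.8]
finger_gap: 0.0616
grip_force: 68.0
```

Call:
send_rows:
  increments:
    - {"dx":0,"dy":0,"dz":0.04,"roll":0,"claw":0.5}
    - {"dx":0,"dy":0,"dz":0.04,"roll":0,"claw":0.7}
    - {"dx":0,"dy":0,"dz":0.04,"roll":0,"claw":1}
    - {"dx":0,"dy":0,"dz":0.04,"roll":0,"claw":1}
    - {"dx":0,"dy":0,"dz":0.3,"roll":0,"claw":1}

```text
clock: 37.3
tcp_pos: [0.6077, 0.0118, 0.0684]
orientation: [-0.001, 0.706, 0.708, -0.0]
wrist_force: [-0.1, -0.4, -0.4]
finger_gap: 0.0853
grip_force: 0.0
```

Call:
send_rows:
  increments:
    - {"dx":0,"dy":0,"dz":1.5,"roll":0,"claw":1}
    - {"dx":0,"dy":0,"dz":3,"roll":0,"claw":1}
    - {"dx":0,"dy":0,"dz":4.5,"roll":0,"claw":1}
    - {"dx":0,"dy":0,"dz":6,"roll":0,"claw":1}
    - {"dx":0,"dy":0,"dz":6.7,"roll":0,"claw":1}

```text
clock: 37.92
tcp_pos: [0.6092, 0.0116, 0.2396]
orientation: [0.002, 0.706, 0.709, 0.001]
wrist_force: [0.2, 0.1, -0.7]
finger_gap: 0.0858
grip_force: 0.0
```

```bash
cat > chk.py <<'E'
from edges import *
def chk(fn,cx,cy):
    s=get_state(); print(s['tcp_pos'],s['orientation'])
    w=snap('wrist',fn); im=w['image']
    f=lambda z,h:[[cx-h,cy+h,z],[cx+h,cy+h,z],[cx+h,cy-h,z],[cx-h,cy-h,z]]
    S=proj(w,f(.076,.032)); print('exp sand top',S.tolist())
    x0,y0=np.maximum(S.min(0).astype(int)-15,0);x1,y1=S.max(0).astype(int)+15
    hsv=cv2.cvtColor(im,cv2.COLOR_BGR2HSV); m=np.zeros(im.shape[:2],np.uint8); m[y0:y1,x0:x1]=cv2.inRange(hsv,np.array((8,60,150)),np.array((26,200,255)))[y0:y1,x0:x1]
    q=max(cv2.findContours(m,0,2)[0],key=cv2.contourArea); b=cv2.boxPoints(cv2.minAreaRect(q)); print(b.tolist()); print('sand',info(atz(w,b,.076)))
    print('outl far',proj(w,f(.03,.0343))[:2].tolist()); T=im.transpose(1,0,2).copy()
    for u in (int(S[:,0].mean())-15,int(S[:,0].mean())+15): print('col',u,rowedges(T,u,int(S[0,1])-30,int(S[0,1])+15,8))
    return w
E
python3 -c "
from chk import *
chk('w16',.6083,.0118)"
```

```text
[0.6092 0.0116 0.2396] [0.0017 0.7057 0.7085 0.0014]
exp sand top [[229.67911573802968, 146.94589808085522], [308.4977127686737, 147.2006223431282], [305.92179313585075, 220.9309888136694], [231.95245076299796, 220.74968683918948]]
[[232.0, 145.0], [308.0, 145.0], [308.0, 221.0], [232.0, 221.0]]
sand (array([0.6091, 0.0126, 0.076 ]), [0.2, 2.0, 0.1, 88.4], array([0.0658, 0.0616, 0.0659, 0.0658]))
outl far [[232.1675267509173, 136.10082572533787], [306.23782923165777, 136.3491476574173]]
col 254 [(129, 131), (134, 135), (137, 152), (139, 102), (143, 69), (145, 126), (148, 118)]
col 284 [(129, 136), (135, 167), (137, 165), (139, 112), (143, 54), (145, 104), (148, 117)]
```

Call:
send_rows:
  increments:
    - {"dx":0,"dy":-1,"dz":0,"roll":0,"claw":0.6}
    - {"dx":0,"dy":-2.5,"dz":0,"roll":0,"claw":0.4}
    - {"dx":-0.03,"dy":-4,"dz":0,"roll":0,"claw":0.4}
    - {"dx":-0.03,"dy":-5.26,"dz":0,"roll":0,"claw":0.4}
    - {"dx":-0.03,"dy":-5.26,"dz":0,"roll":0,"claw":0.4}

```text
clock: 38.6
tcp_pos: [0.6072, -0.1219, 0.2357]
orientation: [-0.0, 0.707, 0.707, -0.0]
wrist_force: [-0.1, 1.1, -0.3]
finger_gap: 0.0597
grip_force: 0.0
```

Call:
send_rows:
  increments:
    - {"dx":0,"dy":0,"dz":-0.8,"roll":0,"claw":0.4}
    - {"dx":0,"dy":0,"dz":-1.6,"roll":0,"claw":0.4}
    - {"dx":0,"dy":0,"dz":-2.2,"roll":0,"claw":0.4}
    - {"dx":0,"dy":0,"dz":-2.7,"roll":0,"claw":0.4}
    - {"dx":0,"dy":0,"dz":-2.7,"roll":0,"claw":0.4}

```text
clock: 39.22
tcp_pos: [0.6069, -0.1192, 0.1678]
orientation: [-0.001, 0.706, 0.709, -0.0]
wrist_force: [-0.1, -0.1, 0.4]
finger_gap: 0.0595
grip_force: 0.0
```

Call:
send_rows:
  increments:
    - {"dx":0.04,"dy":-0.02,"dz":-0.1,"roll":0,"claw":0.2}
    - {"dx":0.04,"dy":-0.02,"dz":-0.1,"roll":0,"claw":-0.3}
    - {"dx":0.04,"dy":-0.02,"dz":-0.1,"roll":0,"claw":-0.8}
    - {"dx":0.04,"dy":-0.02,"dz":-0.1,"roll":0,"claw":-0.8}
    - {"dx":0.04,"dy":-0.02,"dz":-0.1,"roll":0,"claw":-0.8}
  grip_force: 60

```text
clock: 39.85
tcp_pos: [0.6076, -0.1204, 0.1667]
orientation: [-0.0, 0.706, 0.708, -0.001]
wrist_force: [-5.8, 0.0, 4.5]
finger_gap: 0.0205
grip_force: 58.9
```

Call:
send_rows:
  increments:
    - {"dx":0,"dy":0,"dz":0,"roll":0,"claw":-0.8}
    - {"dx":0,"dy":0,"dz":0,"roll":0,"claw":-0.8}
    - {"dx":0,"dy":0,"dz":0,"roll":0,"claw":-0.8}
    - {"dx":0,"dy":0,"dz":0.1,"roll":0,"claw":-0.8}
    - {"dx":0,"dy":0,"dz":0.3,"roll":0,"claw":-0.8}

```text
clock: 40.48
tcp_pos: [0.6075, -0.1204, 0.1719]
orientation: [-0.001, 0.706, 0.708, -0.001]
wrist_force: [-1.8, -2.7, -11.1]
finger_gap: 0.0207
grip_force: 59.0
```

Call:
send_rows:
  increments:
    - {"dx":0,"dy":0,"dz":0.4,"roll":0,"claw":-0.8}
    - {"dx":0,"dy":0,"dz":0.8,"roll":0,"claw":-0.8}
    - {"dx":0,"dy":0,"dz":1.2,"roll":0,"claw":-0.8}
    - {"dx":0,"dy":0,"dz":1.5,"roll":0,"claw":-0.8}
    - {"dx":0,"dy":0,"dz":1.7,"roll":0,"claw":-0.8}

```text
clock: 41.1
tcp_pos: [0.6075, -0.1204, 0.217]
orientation: [-0.001, 0.706, 0.708, -0.001]
wrist_force: [-4.5, -2.6, -11.1]
finger_gap: 0.0202
grip_force: 59.2
```

Call:
send_rows:
  increments:
    - {"dx":0,"dy":0,"dz":0.05,"roll":0,"claw":-0.8}
    - {"dx":0,"dy":0,"dz":0.12,"roll":0,"claw":-0.8}
    - {"dx":0,"dy":0,"dz":0.18,"roll":0,"claw":-0.8}
    - {"dx":0,"dy":0,"dz":0.22,"roll":0,"claw":-0.8}
    - {"dx":0,"dy":0,"dz":0.22,"roll":0,"claw":-0.8}

```text
clock: 41.72
tcp_pos: [0.6075, -0.1204, 0.2212]
orientation: [-0.001, 0.706, 0.708, -0.001]
wrist_force: [-3.7, -3.6, -15.4]
finger_gap: 0.0202
grip_force: 59.7
```

Call:
send_rows:
  increments:
    - {"dx":0,"dy":0,"dz":0.06,"roll":0,"claw":-0.8}
    - {"dx":0,"dy":0,"dz":0.12,"roll":0,"claw":-0.8}
    - {"dx":0,"dy":0,"dz":0.12,"roll":0,"claw":-0.8}
    - {"dx":0,"dy":0,"dz":0.12,"roll":0,"claw":-0.8}
    - {"dx":0,"dy":0,"dz":0.12,"roll":0,"claw":-0.8}

```text
clock: 42.35
tcp_pos: [0.6074, -0.1203, 0.2213]
orientation: [-0.002, 0.706, 0.708, -0.001]
wrist_force: [-0.3, -5.1, -29.1]
finger_gap: 0.0207
grip_force: 60.4
```

Call:
send_rows:
  increments:
    - {"dx":0,"dy":0,"dz":-0.16,"roll":0,"claw":-0.8}
    - {"dx":0,"dy":0,"dz":-0.16,"roll":0,"claw":0}
    - {"dx":0,"dy":0,"dz":-0.16,"roll":0,"claw":0.4}
    - {"dx":0,"dy":0,"dz":-0.16,"roll":0,"claw":0.4}
    - {"dx":0,"dy":0,"dz":0.8,"roll":0,"claw":0.4}

```text
clock: 42.98
tcp_pos: [0.6081, -0.1197, 0.2443]
orientation: [-0.001, 0.706, 0.709, -0.0]
wrist_force: [0.5, 0.0, -0.3]
finger_gap: 0.0598
grip_force: 0.0
```

Call:
send_rows:
  increments:
    - {"dx":0,"dy":0,"dz":1.5,"roll":0,"claw":0.4}
    - {"dx":0,"dy":0.5,"dz":2,"roll":0,"claw":0.4}
    - {"dx":-1,"dy":2,"dz":2,"roll":0,"claw":0.4}
    - {"dx":-2,"dy":3.5,"dz":2,"roll":0,"claw":0.4}
    - {"dx":-3.8,"dy":5.3,"dz":2,"roll":0,"claw":0.4}

```text
clock: 43.6
tcp_pos: [0.5141, 0.013, 0.294]
orientation: [-0.0, 0.706, 0.708, 0.0]
wrist_force: [-0.2, 1.2, 0.7]
finger_gap: 0.0599
grip_force: 0.0
```

```bash
python3 - <<'E'
from chk import *
w=chk('w17',.6083,.0118); im=w['image']
X=np.array([[.513,.012,.08]]); print(proj(w,X),proj(w,[[.513,.012,.03]]))
h=cv2.cvtColor(im,cv2.COLOR_BGR2HSV); u,v=proj(w,X)[0].astype(int); m=np.zeros(h.shape[:2],np.uint8); m[v-35:v+35,u-35:u+35]=(h[v-35:v+35,u-35:u+35,2]<60)*255
for q in cv2.findContours(m,0,2)[0]:
    if cv2.contourArea(q)>60: print('blk',cv2.boundingRect(q),cv2.contourArea(q))
E
```

```text
[0.5141 0.013  0.294 ] [-0.      0.7058  0.7084  0.0005]
exp sand top [[336.3940359413806, 139.46065346575477], [402.50674512969755, 140.2724851574842], [395.595534784031, 203.6185658037015], [332.79206276452965, 203.35079390174448]]
[[333.7615661621094, 203.39927673339844], [335.0362243652344, 137.11610412597656], [402.1075744628906, 138.4059295654297], [400.8329162597656, 204.68910217285156]]
sand (array([0.6094, 0.0125, 0.076 ]), [2.1, 89.6, 5.2, 89.1], array([0.0686, 0.0663, 0.0648, 0.0672]))
outl far [[327.3084025709318, 130.87075572973265], [390.7985058010367, 131.65210721061288]]
col 351 [(125, 128), (129, 114), (131, 91), (134, 102), (136, 51), (138, 86), (140, 87)]
col 381 [(123, 27), (126, 85), (130, 108), (132, 85), (134, 98), (138, 34), (141, 78)]
[[269.8232 172.6563]] [[270.0087 162.0078]]
blk (262, 156, 16, 25) 299.5
```

Call:
send_rows:
  increments:
    - {"dx":0,"dy":0,"dz":0,"roll":1.3,"claw":0.4}
    - {"dx":0,"dy":0,"dz":0,"roll":2.6,"claw":0.4}
    - {"dx":0,"dy":0,"dz":0,"roll":3.9,"claw":0.4}
    - {"dx":0,"dy":0,"dz":0,"roll":5.2,"claw":0.4}
    - {"dx":0,"dy":0,"dz":0,"roll":6.2,"claw":0.4}

```text
clock: 44.28
tcp_pos: [0.5143, 0.0121, 0.2946]
orientation: [0.0, 0.341, 0.94, 0.0]
wrist_force: [0.2, 0.0, -0.0]
finger_gap: 0.0597
grip_force: 0.0
```

Call:
send_rows:
  increments:
    - {"dx":-0.36,"dy":0,"dz":0,"roll":1.3,"claw":0.4}
    - {"dx":-0.36,"dy":0,"dz":0,"roll":2.6,"claw":0.4}
    - {"dx":-0.36,"dy":0,"dz":-1,"roll":3.9,"claw":0.4}
    - {"dx":-0.36,"dy":0,"dz":-3,"roll":5.02,"claw":0.4}
    - {"dx":-0.36,"dy":0,"dz":-5,"roll":5.02,"claw":0.4}

```text
clock: 44.9
tcp_pos: [0.5056, 0.012, 0.1687]
orientation: [0.001, -0.001, 1.0, 0.0]
wrist_force: [1.0, -0.4, -0.9]
finger_gap: 0.0599
grip_force: 0.0
```

Call:
send_rows:
  increments:
    - {"dx":0,"dy":0,"dz":-1.5,"roll":0,"claw":0.4}
    - {"dx":0,"dy":0,"dz":-3,"roll":0,"claw":0.4}
    - {"dx":0,"dy":0,"dz":-4,"roll":0,"claw":0.4}
    - {"dx":0,"dy":0,"dz":-4.8,"roll":0,"claw":0.4}
    - {"dx":0,"dy":0,"dz":-5,"roll":0,"claw":0.4}

```text
clock: 45.52
tcp_pos: [0.5041, 0.0121, 0.0434]
orientation: [-0.001, -0.0, 1.0, 0.0]
wrist_force: [-0.2, -0.5, 0.4]
finger_gap: 0.0597
grip_force: 0.0
```

Call:
send_rows:
  increments:
    - {"dx":0,"dy":0,"dz":0,"roll":0,"claw":0.1}
    - {"dx":0,"dy":0,"dz":0,"roll":0,"claw":-0.2}
    - {"dx":0,"dy":0,"dz":0,"roll":0,"claw":-0.4}
    - {"dx":0,"dy":0,"dz":0,"roll":0,"claw":-0.6}
    - {"dx":0,"dy":0,"dz":0,"roll":0,"claw":-0.7}
  grip_force: 30

```text
clock: 46.15
tcp_pos: [0.5059, 0.0114, 0.0456]
orientation: [0.001, 0.0, 1.0, 0.0]
wrist_force: [-0.1, 0.8, 5.6]
finger_gap: 0.0171
grip_force: 29.1
```

Call:
send_rows:
  increments:
    - {"dx":0,"dy":-0.1,"dz":0.08,"roll":0,"claw":-0.7}
    - {"dx":0,"dy":-0.3,"dz":0.08,"roll":0,"claw":-0.7}
    - {"dx":0,"dy":-0.6,"dz":0.08,"roll":0,"claw":-0.7}
    - {"dx":0,"dy":-1.0,"dz":0.08,"roll":0,"claw":-0.7}
    - {"dx":0,"dy":-1.4,"dz":0.08,"roll":0,"claw":-0.7}

```text
clock: 46.78
tcp_pos: [0.5059, -0.0234, 0.0458]
orientation: [0.0, -0.0, 1.0, 0.001]
wrist_force: [5.7, 2.3, -9.9]
finger_gap: 0.0169
grip_force: 30.9
```

Call:
send_rows:
  increments:
    - {"dx":0,"dy":-0.4,"dz":0,"roll":0,"claw":-0.7}
    - {"dx":0,"dy":-0.8,"dz":0,"roll":0,"claw":-0.7}
    - {"dx":0,"dy":-1.2,"dz":0,"roll":0,"claw":-0.7}
    - {"dx":0,"dy":-1.6,"dz":0,"roll":0,"claw":-0.7}
    - {"dx":0,"dy":-2.0,"dz":0,"roll":0,"claw":-0.7}

```text
clock: 47.4
tcp_pos: [0.5059, -0.0734, 0.0458]
orientation: [0.0, -0.0, 1.0, 0.001]
wrist_force: [4.9, 2.3, -9.7]
finger_gap: 0.0167
grip_force: 30.9
```

Call:
send_rows:
  increments:
    - {"dx":0,"dy":-0.4,"dz":0,"roll":0,"claw":-0.7}
    - {"dx":0,"dy":-0.8,"dz":0,"roll":0,"claw":-0.7}
    - {"dx":0,"dy":-1.1,"dz":0,"roll":0,"claw":-0.7}
    - {"dx":0,"dy":-1.4,"dz":0,"roll":0,"claw":-0.7}
    - {"dx":0,"dy":-1.6,"dz":0,"roll":0,"claw":-0.7}

```text
clock: 48.02
tcp_pos: [0.5059, -0.1134, 0.0458]
orientation: [0.0, 0.0, 1.0, 0.001]
wrist_force: [6.3, 2.2, -9.2]
finger_gap: 0.017
grip_force: 30.9
```

Call:
send_rows:
  increments:
    - {"dx":0,"dy":-0.1,"dz":-0.05,"roll":0,"claw":-0.7}
    - {"dx":0,"dy":-0.2,"dz":-0.05,"roll":0,"claw":-0.7}
    - {"dx":0,"dy":-0.28,"dz":-0.05,"roll":0,"claw":-0.7}
    - {"dx":0,"dy":-0.34,"dz":-0.05,"roll":0,"claw":-0.7}
    - {"dx":0,"dy":-0.4,"dz":-0.05,"roll":0,"claw":-0.7}

```text
clock: 48.65
tcp_pos: [0.5059, -0.1191, 0.0456]
orientation: [0.001, -0.002, 1.0, 0.005]
wrist_force: [6.3, 20.6, 2.5]
finger_gap: 0.0174
grip_force: 33.0
```

Call:
send_rows:
  increments:
    - {"dx":0,"dy":0,"dz":0,"roll":0,"claw":-0.7}
    - {"dx":0,"dy":0,"dz":0,"roll":0,"claw":-0.7}
    - {"dx":0,"dy":0,"dz":0,"roll":0,"claw":-0.7}
    - {"dx":0,"dy":0,"dz":0,"roll":0,"claw":-0.7}
    - {"dx":0,"dy":0,"dz":0,"roll":0,"claw":-0.7}

```text
clock: 49.28
tcp_pos: [0.5059, -0.1191, 0.0456]
orientation: [0.001, -0.002, 1.0, 0.004]
wrist_force: [6.3, 16.9, 0.7]
finger_gap: 0.0168
grip_force: 32.6
```

Call:
send_rows:
  increments:
    - {"dx":0,"dy":0.1,"dz":0,"roll":0,"claw":-0.7}
    - {"dx":0,"dy":0.13,"dz":0,"roll":0,"claw":-0.3}
    - {"dx":0,"dy":0.13,"dz":0,"roll":0,"claw":0.1}
    - {"dx":0,"dy":0.13,"dz":0,"roll":0,"claw":0.1}
    - {"dx":0,"dy":0.13,"dz":0,"roll":0,"claw":0.1}

```text
clock: 49.9
tcp_pos: [0.5051, -0.1207, 0.0455]
orientation: [-0.0, 0.0, 1.0, -0.0]
wrist_force: [0.3, -0.2, -0.6]
finger_gap: 0.0474
grip_force: 0.0
```

Call:
send_rows:
  increments:
    - {"dx":0,"dy":0,"dz":1,"roll":0,"claw":0.1}
    - {"dx":0,"dy":0,"dz":3,"roll":0,"claw":0.1}
    - {"dx":0,"dy":0,"dz":5,"roll":0,"claw":0.3}
    - {"dx":0,"dy":0,"dz":7,"roll":0,"claw":0.4}
    - {"dx":0,"dy":0,"dz":9,"roll":0,"claw":0.4}

```text
clock: 50.52
tcp_pos: [0.505, -0.1205, 0.2723]
orientation: [0.0, 0.0, 1.0, -0.0]
wrist_force: [0.8, -1.0, -0.0]
finger_gap: 0.0598
grip_force: 0.0
```

Call:
send_rows:
  increments:
    - {"dx":0,"dy":0,"dz":1,"roll":-1.3,"claw":0.4}
    - {"dx":0,"dy":0,"dz":1,"roll":-2.6,"claw":0.4}
    - {"dx":0,"dy":0,"dz":1,"roll":-3.9,"claw":0.4}
    - {"dx":0,"dy":0,"dz":1,"roll":-5.2,"claw":0.4}
    - {"dx":0,"dy":0,"dz":1,"roll":-6.3,"claw":0.4}

```text
clock: 51.15
tcp_pos: [0.5051, -0.1206, 0.2955]
orientation: [-0.0, 0.428, 0.904, -0.0]
wrist_force: [0.3, -0.7, -0.2]
finger_gap: 0.0597
grip_force: 0.0
```

Call:
send_rows:
  increments:
    - {"dx":0,"dy":0,"dz":0,"roll":-1.3,"claw":0.4}
    - {"dx":0,"dy":0,"dz":0,"roll":-2.6,"claw":0.4}
    - {"dx":1.2,"dy":0,"dz":0,"roll":-3.9,"claw":0.4}
    - {"dx":2.7,"dy":0,"dz":0,"roll":-4.92,"claw":0.4}
    - {"dx":4.1,"dy":0,"dz":0,"roll":-4.92,"claw":0.4}

```text
clock: 51.78
tcp_pos: [0.6087, -0.1206, 0.2956]
orientation: [0.0, 0.706, 0.708, -0.0]
wrist_force: [0.5, -0.6, 0.4]
finger_gap: 0.0593
grip_force: 0.0
```

Call:
send_rows:
  increments:
    - {"dx":0,"dy":0,"dz":-0.8,"roll":0,"claw":0.4}
    - {"dx":0,"dy":0,"dz":-1.6,"roll":0,"claw":0.4}
    - {"dx":0,"dy":0,"dz":-2.4,"roll":0,"claw":0.4}
    - {"dx":0,"dy":0,"dz":-2.9,"roll":0,"claw":0.4}
    - {"dx":0,"dy":0,"dz":-2.9,"roll":0,"claw":0.4}

```text
clock: 52.4
tcp_pos: [0.6071, -0.1203, 0.2221]
orientation: [-0.001, 0.706, 0.708, -0.0]
wrist_force: [0.4, -0.4, 0.1]
finger_gap: 0.0596
grip_force: 0.0
```

Call:
send_rows:
  increments:
    - {"dx":0,"dy":0,"dz":0,"roll":0,"claw":0}
    - {"dx":0,"dy":0,"dz":0,"roll":0,"claw":-0.4}
    - {"dx":0,"dy":0,"dz":0,"roll":0,"claw":-0.8}
    - {"dx":0,"dy":0,"dz":0,"roll":0,"claw":-0.8}
    - {"dx":0,"dy":0,"dz":0,"roll":0,"claw":-0.8}
  grip_force: 60

```text
clock: 53.02
tcp_pos: [0.6075, -0.1205, 0.2239]
orientation: [0.0, 0.706, 0.708, -0.0]
wrist_force: [-4.3, -1.0, 5.1]
finger_gap: 0.0203
grip_force: 58.7
```

Call:
send_rows:
  increments:
    - {"dx":0,"dy":0,"dz":0.06,"roll":0,"claw":-0.8}
    - {"dx":0,"dy":0,"dz":0.12,"roll":0,"claw":-0.8}
    - {"dx":0,"dy":0,"dz":0.18,"roll":0,"claw":-0.8}
    - {"dx":0,"dy":0,"dz":0.18,"roll":0,"claw":-0.8}
    - {"dx":0,"dy":0,"dz":0.18,"roll":0,"claw":-0.8}

```text
clock: 53.65
tcp_pos: [0.6074, -0.1205, 0.2245]
orientation: [-0.002, 0.706, 0.708, -0.001]
wrist_force: [4.0, -4.1, -22.3]
finger_gap: 0.0201
grip_force: 59.8
```

Call:
send_rows:
  increments:
    - {"dx":0,"dy":0,"dz":-0.5,"roll":0,"claw":-0.8}
    - {"dx":0,"dy":0,"dz":-1.1,"roll":0,"claw":-0.8}
    - {"dx":0,"dy":0,"dz":-1.7,"roll":0,"claw":-0.8}
    - {"dx":0,"dy":0,"dz":-2.2,"roll":0,"claw":-0.8}
    - {"dx":0,"dy":0,"dz":-2.5,"roll":0,"claw":-0.8}

```text
clock: 54.28
tcp_pos: [0.6076, -0.1205, 0.1676]
orientation: [0.001, 0.706, 0.708, 0.0]
wrist_force: [-6.1, -0.9, 5.9]
finger_gap: 0.0203
grip_force: 62.8
```

Call:
send_rows:
  increments:
    - {"dx":0,"dy":0,"dz":0,"roll":0,"claw":-0.8}
    - {"dx":0,"dy":0,"dz":0,"roll":0,"claw":-0.8}
    - {"dx":0,"dy":0,"dz":0,"roll":0,"claw":-0.8}
    - {"dx":0,"dy":0,"dz":0,"roll":0,"claw":-0.8}
    - {"dx":0,"dy":0,"dz":0,"roll":0,"claw":-0.8}

```text
clock: 54.9
tcp_pos: [0.6076, -0.1205, 0.1667]
orientation: [0.001, 0.706, 0.708, -0.0]
wrist_force: [-5.7, -1.7, 2.3]
finger_gap: 0.0203
grip_force: 62.4
```

Call:
send_rows:
  increments:
    - {"dx":0,"dy":0,"dz":-0.12,"roll":0,"claw":-0.8}
    - {"dx":0,"dy":0,"dz":-0.24,"roll":0,"claw":-0.8}
    - {"dx":0,"dy":0,"dz":-0.36,"roll":0,"claw":-0.8}
    - {"dx":0,"dy":0,"dz":-0.46,"roll":0,"claw":-0.8}
    - {"dx":0,"dy":0,"dz":-0.52,"roll":0,"claw":-0.8}

```text
clock: 55.52
tcp_pos: [0.6076, -0.1205, 0.1541]
orientation: [0.001, 0.706, 0.708, 0.0]
wrist_force: [-6.7, -1.0, 5.8]
finger_gap: 0.0202
grip_force: 62.7
```

Call:
send_rows:
  increments:
    - {"dx":0,"dy":0,"dz":-0.04,"roll":0,"claw":-0.8}
    - {"dx":0,"dy":0,"dz":-0.08,"roll":0,"claw":-0.8}
    - {"dx":0,"dy":0,"dz":-0.12,"roll":0,"claw":-0.8}
    - {"dx":0,"dy":0,"dz":-0.16,"roll":0,"claw":-0.8}
    - {"dx":0,"dy":0,"dz":-0.2,"roll":0,"claw":-0.8}

```text
clock: 56.15
tcp_pos: [0.6076, -0.1205, 0.1494]
orientation: [0.001, 0.706, 0.708, 0.0]
wrist_force: [-7.2, -2.3, 5.6]
finger_gap: 0.0199
grip_force: 62.7
```

Call:
send_rows:
  increments:
    - {"dx":0,"dy":0,"dz":-0.04,"roll":0,"claw":-0.8}
    - {"dx":0,"dy":0,"dz":-0.04,"roll":0,"claw":-0.8}
    - {"dx":0,"dy":0,"dz":-0.04,"roll":0,"claw":-0.8}
    - {"dx":0,"dy":0,"dz":-0.04,"roll":0,"claw":-0.8}
    - {"dx":0,"dy":0,"dz":-0.04,"roll":0,"claw":-0.8}

```text
clock: 56.78
tcp_pos: [0.6076, -0.1205, 0.1482]
orientation: [0.001, 0.706, 0.708, 0.0]
wrist_force: [-6.2, -2.1, 6.9]
finger_gap: 0.0202
grip_force: 62.8
```

Call:
send_rows:
  increments:
    - {"dx":0,"dy":0,"dz":0.05,"roll":0,"claw":-0.8}
    - {"dx":0,"dy":0,"dz":0.05,"roll":0,"claw":-0.3}
    - {"dx":0,"dy":0,"dz":0.05,"roll":0,"claw":0.4}
    - {"dx":0,"dy":0,"dz":0.05,"roll":0,"claw":0.4}
    - {"dx":0,"dy":0,"dz":0.4,"roll":0,"claw":0.4}

```text
clock: 57.4
tcp_pos: [0.6075, -0.12, 0.1558]
orientation: [-0.001, 0.706, 0.709, -0.0]
wrist_force: [-0.2, 0.2, 0.3]
finger_gap: 0.0599
grip_force: 0.0
```

Call:
send_rows:
  increments:
    - {"dx":0,"dy":0,"dz":2,"roll":0,"claw":0.4}
    - {"dx":0,"dy":0,"dz":4,"roll":0,"claw":0.4}
    - {"dx":0,"dy":0,"dz":6,"roll":0,"claw":0.4}
    - {"dx":0,"dy":0.5,"dz":7.5,"roll":0,"claw":0.4}
    - {"dx":0,"dy":0.5,"dz":7.5,"roll":0,"claw":0.4}

```text
clock: 58.02
tcp_pos: [0.6091, -0.1075, 0.3482]
orientation: [0.003, 0.705, 0.709, 0.002]
wrist_force: [-0.0, 0.9, -0.1]
finger_gap: 0.0599
grip_force: 0.0
```

```bash
python3 - <<'E'
from knob import *
w=snap('wrist','w18'); q=red(w); print(get_state()['tcp_pos'],q.min(0),q.max(0)); 
for z in (.169,.174,.179,.184,.189): print(z,proj(w,[[.6083-.011,-.12,z],[.6083+.011,-.12,z],[.6083,-.131,z]]).tolist())
E
```

```text
[ 0.6086 -0.1077  0.3457] [256 174] [280 206]
0.169 [[256.0305986735605, 193.83207164210518], [280.8380157691836, 193.8969423011553], [268.4081332800007, 205.62428478401583]]
0.174 [[255.85047252180797, 195.48143157394162], [281.0132282097012, 195.5464348642978], [268.4054472997571, 207.4230369782175]]
0.179 [[255.6651643185735, 197.17878161371846], [281.19349890907523, 197.24389739699947], [268.40269696603366, 209.27342266265183]]
0.184 [[255.4744492044141, 198.92622870775446], [281.3790481575892, 198.99143488769505], [268.39988006706443, 211.17767384579315]]
0.189 [[255.27808924763286, 200.7260038304455], [281.57010910286385, 200.79127617352728], [268.39699429840726, 213.13815161488108]]
```

```bash
python3 - <<'E'
from knob import *
for f in('w9','w10','w18'):
    w=load(f); q=red(w)
    zz=np.arange(.165,.21,.0005); b=[proj(w,[[.6083,-.131,z]])[0,1] for z in zz]
    print(f,q.max(0),'z from bottom row',np.interp(q[:,1].max()+.5,b,zz), 'width',q[:,0].max()-q[:,0].min())
E
```

```text
w9 [283 270] z from bottom row 0.19432673962061978 width 23
w10 [283 202] z from bottom row 0.19165621808886327 width 24
w18 [280 206] z from bottom row 0.17145172594389887 width 24
```

Call:
send_rows:
  increments:
    - {"dx":-0.4,"dy":-1.5,"dz":0,"roll":0,"claw":0}
    - {"dx":-0.9,"dy":-3.5,"dz":0,"roll":0,"claw":-0.5}
    - {"dx":-1.5,"dy":-5.5,"dz":0,"roll":0,"claw":-1}
    - {"dx":-2.1,"dy":-7.5,"dz":0,"roll":0,"claw":-1}
    - {"dx":-2.7,"dy":-9.5,"dz":0,"roll":0,"claw":-1}

```text
clock: 58.7
tcp_pos: [0.5392, -0.3467, 0.3419]
orientation: [-0.001, 0.706, 0.708, -0.0]
wrist_force: [0.4, -0.1, -0.8]
finger_gap: -0.0001
grip_force: 0.0
```

```bash
cat > ball.py <<'E'
from h import *
def look(fn):
    w=snap('wrist',fn); im=w['image']; print(get_state()['tcp_pos'],get_state()['orientation'])
    u,v=proj(w,[[.52,-.373,.105]])[0].astype(int); r=int(30); print('exp',u,v)
    h=cv2.cvtColor(im,cv2.COLOR_BGR2HSV); m=np.zeros(h.shape[:2],np.uint8); m[v-r:v+r,u-r:u+r]=(h[v-r:v+r,u-r:u+r,2]<35)*255
    for q in cv2.findContours(m,0,2)[0]:
        if cv2.contourArea(q)>40: print('blk',cv2.minEnclosingCircle(q),cv2.contourArea(q),cv2.boundingRect(q))
    g=cv2.inRange(h,np.array((45,120,60)),np.array((75,255,255))); q=max(cv2.findContours(g[:, :],0,2)[0],key=cv2.contourArea); mm=cv2.moments(q); c=(mm['m10']/mm['m00'],mm['m01']/mm['m00']); print('green',c,atz(w,[c],.0505))
    g=cv2.inRange(h,np.array((0,150,80)),np.array((5,255,255))); q=[x for x in cv2.findContours(g,0,2)[0] if cv2.contourArea(x)>30]
    for x in q: mm=cv2.moments(x); c=(mm['m10']/mm['m00'],mm['m01']/mm['m00']); print('red',c,atz(w,[c],.0505))
    return w
E
python3 -c "
from ball import *
look('b1')"
```

```text
[ 0.5369 -0.3531  0.3408] [-0.0009  0.7078  0.7064 -0.0019]
exp 252 191
blk ((255.24073791503906, 192.75926208496094), 9.5591402053833) 252.5 (246, 184, 19, 19)
green (256.40491228070175, 141.26947368421054) [[ 0.5217 -0.3291  0.0505]]
red (138.52701325178387, 242.4780835881753) [[ 0.3712 -0.4565  0.0505]]
red (258.18100358422936, 216.4247311827957) [[ 0.5231 -0.4206  0.0505]]
```

Call:
send_rows:
  increments:
    - {"dx":-0.3,"dy":-1,"dz":0,"roll":0,"claw":-1}
    - {"dx":-0.6,"dy":-2,"dz":0,"roll":0,"claw":-1}
    - {"dx":-0.8,"dy":-3,"dz":0,"roll":0,"claw":-1}
    - {"dx":-0.8,"dy":-3.4,"dz":0,"roll":0,"claw":-1}
    - {"dx":-0.8,"dy":-3.4,"dz":0,"roll":0,"claw":-1}

```text
clock: 59.38
tcp_pos: [0.5204, -0.4307, 0.3429]
orientation: [-0.0, 0.706, 0.708, 0.0]
wrist_force: [-0.9, 0.2, 0.3]
finger_gap: 0.0002
grip_force: 0.0
```

```bash
python3 -c "
from ball import *
look('b2')"
```

```text
[ 0.5206 -0.43    0.3433] [-0.0003  0.7056  0.7086  0.0002]
exp 270 108
blk ((273.3125, 110.734375), 10.409504890441895) 302.5 (263, 101, 21, 21)
green (272.5172630257376, 63.98744507219082) [[ 0.5215 -0.3291  0.0505]]
red (146.0390625, 177.78385416666666) [[ 0.3711 -0.4568  0.0505]]
red (273.1111111111111, 147.45670995670994) [[ 0.5226 -0.4205  0.0505]]
```

Call:
send_rows:
  increments:
    - {"dx":0.06,"dy":0,"dz":-2,"roll":0,"claw":-1}
    - {"dx":0.06,"dy":0,"dz":-4,"roll":0,"claw":-1}
    - {"dx":0.06,"dy":0,"dz":-6,"roll":0,"claw":-1}
    - {"dx":0.06,"dy":0,"dz":-8,"roll":0,"claw":-1}
    - {"dx":0.06,"dy":0,"dz":-9.5,"roll":0,"claw":-1}

```text
clock: 60.05
tcp_pos: [0.5217, -0.4282, 0.1041]
orientation: [-0.001, 0.705, 0.709, 0.0]
wrist_force: [0.4, 0.4, 0.4]
finger_gap: 0.0
grip_force: 0.0
```

Call:
send_rows:
  increments:
    - {"dx":0,"dy":0,"dz":-0.5,"roll":0,"claw":-1}
    - {"dx":0,"dy":0.3,"dz":-0.5,"roll":0,"claw":-1}
    - {"dx":0,"dy":0.6,"dz":-0.5,"roll":0,"claw":-1}
    - {"dx":0,"dy":0.9,"dz":-0.5,"roll":0,"claw":-1}
    - {"dx":0,"dy":1.1,"dz":-0.5,"roll":0,"claw":-1}

```text
clock: 60.68
tcp_pos: [0.5223, -0.4026, 0.0948]
orientation: [0.001, 0.706, 0.709, 0.0]
wrist_force: [-0.9, -0.5, -0.4]
finger_gap: -0.0002
grip_force: 0.0
```

Call:
send_rows:
  increments:
    - {"dx":0,"dy":0.25,"dz":0,"roll":0,"claw":-1}
    - {"dx":0,"dy":0.5,"dz":0,"roll":0,"claw":-1}
    - {"dx":0,"dy":0.75,"dz":0,"roll":0,"claw":-1}
    - {"dx":0,"dy":1.0,"dz":0,"roll":0,"claw":-1}
    - {"dx":0,"dy":1.09,"dz":0,"roll":0,"claw":-1}

```text
clock: 61.3
tcp_pos: [0.5217, -0.3754, 0.0933]
orientation: [-0.0, 0.706, 0.709, -0.0]
wrist_force: [-1.1, -1.8, -1.4]
finger_gap: 0.0003
grip_force: 1.2
```

```bash
python3 - <<'E'
from h import *
w=snap('wrist','b3'); s=get_state(); print(s['tcp_pos'],s['wrist_force'])
for th in (0,.2,.3,.35,.4,.45,.5): print(th,proj(w,[[.522,-.3748+.055*np.sin(th),.05+.055*np.cos(th)]])[0])
h=cv2.cvtColor(w['image'],cv2.COLOR_BGR2HSV); u,v=proj(w,[[.522,-.354,.1]])[0].astype(int); 
for y in range(v-50,v+50,5): print(y,' '.join('%3d'%h[y,x,2] for x in range(u-56,u+60,7)))
E
```

```text
[ 0.5217 -0.3752  0.0933] [-0.4754 -2.7345 -1.6383]
0 [270.947  300.3393]
0.2 [271.0529 274.8754]
0.3 [271.1098 261.1198]
0.35 [271.1387 254.109 ]
0.4 [271.1677 247.06  ]
0.45 [271.1966 240.0114]
0.5 [271.2254 233.0015]
197 139 140 139 139 139 140 139 139 140 141 140 139 139 139  63  62  62
202 138 139 140 139 139 139 139 138 138 140 141 141 139 139  72  61  62
207 138 138 139 138 139 139 140 138 139 140 140 139 140 140  65  60  62
212 138 137 139 138 139 138 138 140 138 139 139 140 141 140  61  60  60
217 138 137 140 140 137 105  93  87  95 140 140 140 139 140  61  61  60
222 138 138 139 138 140  84  85  20  24  18 120 140 140 141  61  62  61
227 137 138 138 137 125  87  22  25  27  26  26 119 138 140  55  60  60
232 137 138 138 139  85  20  27  29  31  29  26  19 140 139  57  62  62
237 137 137 138 138  84  26  29  30  33  32  30  25 138 139  58  61  61
242 137 138 137 138 130  25  33  33  41  37  32  28  82 138  58  59  62
247 138 136 138 139 134  27  30  36  64  44  33  28  59 138  58  61  60
252 138 138 138 137 134  24  32  34  50  42  30  27  75 138  58  59  58
257 136 137 137 137 140  26  31  34  36  36  32  29 139 139  59  59  59
262 138 137 138 120  83  21  28  32  32  31  30  24 139 138  59  60  59
267 137 136 137  86  85  87  24  30  31  29  26 118 139 138  59  60  60
272 113 136 117  84  84  85 119  23  27  24  99 122  91 112  60  60  60
277  84  82  84  84  84  85 120 121  28 121 120  86  85  83  39  39  60
282  84  83  85  83  30  31 120 120  26 120 121  32  32  83  37  36  37
287  84  84  84  83  34  27 120 120  26 122 119  34  32  53  38  36  37
292  83  83  82  70  42  29 120 120  26 122 120  45  46  48  36  37  38
```

Call:
send_rows:
  increments:
    - {"dx":0,"dy":0,"dz":0,"roll":0,"claw":-1}
    - {"dx":0,"dy":0,"dz":0,"roll":0,"claw":-1}
    - {"dx":0,"dy":0,"dz":0,"roll":0,"claw":-1}
    - {"dx":0,"dy":0,"dz":0,"roll":0,"claw":-1}
    - {"dx":0,"dy":0,"dz":0,"roll":0,"claw":-1}

```text
clock: 61.98
tcp_pos: [0.5217, -0.3757, 0.0935]
orientation: [0.0, 0.706, 0.708, -0.0]
wrist_force: [-0.4, -2.6, -2.6]
finger_gap: 0.0002
grip_force: 1.1
```

Call:
send_rows:
  increments:
    - {"dx":0,"dy":0,"dz":0,"roll":0,"claw":-1}
    - {"dx":0,"dy":0,"dz":0,"roll":0,"claw":-1}
    - {"dx":0,"dy":0,"dz":0,"roll":0,"claw":-1}
    - {"dx":0,"dy":0,"dz":0,"roll":0,"claw":-1}
    - {"dx":0,"dy":0,"dz":0,"roll":0,"claw":-1}

```text
clock: 62.6
tcp_pos: [0.5218, -0.3756, 0.0936]
orientation: [0.0, 0.706, 0.708, 0.0]
wrist_force: [-0.9, -2.0, -2.0]
finger_gap: -0.0002
grip_force: 1.1
```

Call:
send_rows:
  increments:
    - {"dx":0,"dy":-0.25,"dz":0,"roll":0,"claw":-1}
    - {"dx":0,"dy":-0.5,"dz":0,"roll":0,"claw":-1}
    - {"dx":0,"dy":-0.75,"dz":0,"roll":0,"claw":-1}
    - {"dx":0,"dy":-1.0,"dz":0,"roll":0,"claw":-1}
    - {"dx":0,"dy":-1.5,"dz":0,"roll":0,"claw":-1}

```text
clock: 63.22
tcp_pos: [0.5218, -0.4132, 0.0935]
orientation: [-0.0, 0.706, 0.709, 0.0]
wrist_force: [0.3, -0.4, -0.4]
finger_gap: -0.0004
grip_force: 0.0
```

Call:
send_rows:
  increments:
    - {"dx":0,"dy":-0.7,"dz":0,"roll":0,"claw":-1}
    - {"dx":0,"dy":-0.7,"dz":2,"roll":0,"claw":-1}
    - {"dx":0,"dy":-0.7,"dz":4.5,"roll":0,"claw":-1}
    - {"dx":0,"dy":-0.7,"dz":7,"roll":0,"claw":-0.5}
    - {"dx":0,"dy":-0.7,"dz":9.5,"roll":0,"claw":0}

```text
clock: 63.85
tcp_pos: [0.5214, -0.4315, 0.3333]
orientation: [0.001, 0.706, 0.708, -0.0]
wrist_force: [1.0, -1.1, 0.7]
finger_gap: 0.0355
grip_force: 0.0
```

```bash
python3 -c "
from ball import *
look('b4')"
```

```text
[ 0.5224 -0.4326  0.3435] [ 0.0072  0.706   0.7082 -0.0002]
exp 269 108
blk ((272.2078552246094, 110.01685333251953), 10.485983848571777) 315.5 (262, 100, 21, 21)
green (271.5, 62.0) [[ 0.5217 -0.3287  0.0505]]
red (142.27956989247312, 178.79569892473117) [[ 0.3711 -0.4567  0.0505]]
red (272.10655147588193, 148.398128149748) [[ 0.5227 -0.4212  0.0505]]
```

Call:
send_rows:
  increments:
    - {"dx":0.3,"dy":1.8,"dz":0.3,"roll":0,"claw":0.4}
    - {"dx":0.8,"dy":3.8,"dz":0.3,"roll":0,"claw":0.4}
    - {"dx":1.4,"dy":5.8,"dz":0.3,"roll":0,"claw":0.4}
    - {"dx":2,"dy":7.8,"dz":0.3,"roll":0,"claw":0.4}
    - {"dx":2.6,"dy":9.8,"dz":0.3,"roll":0,"claw":0.4}

```text
clock: 64.53
tcp_pos: [0.5874, -0.1849, 0.3385]
orientation: [0.0, 0.706, 0.708, 0.0]
wrist_force: [0.3, -0.6, -0.2]
finger_gap: 0.0597
grip_force: 0.0
```

Call:
send_rows:
  increments:
    - {"dx":0.4,"dy":1.3,"dz":0,"roll":0,"claw":0.4}
    - {"dx":0.82,"dy":2.6,"dz":0,"roll":0,"claw":0.4}
    - {"dx":0.82,"dy":2.6,"dz":0,"roll":0,"claw":0.4}
    - {"dx":0.82,"dy":2.6,"dz":0,"roll":0,"claw":0.4}
    - {"dx":0.82,"dy":2.6,"dz":0,"roll":0,"claw":0.4}

```text
clock: 65.15
tcp_pos: [0.6072, -0.1219, 0.3384]
orientation: [0.0, 0.706, 0.708, -0.0]
wrist_force: [0.2, -0.4, -0.8]
finger_gap: 0.0594
grip_force: 0.0
```

```bash
python3 - <<'E'
from knob import *
w=snap('wrist','w19'); q=red(w); print(get_state()['tcp_pos'],get_state()['orientation'],q.min(0),q.max(0))
zz=np.arange(.15,.23,.0005); b=[proj(w,[[.6083,-.131,z]])[0,1] for z in zz]; print(np.interp(q[:,1].max()+.5,b,zz))
E
```

```text
[ 0.6071 -0.1219  0.3385] [ 0.      0.7063  0.7079 -0.0001] [260 161] [284 194]
0.1712802226303887
```

Call:
send_rows:
  increments:
    - {"dx":0.02,"dy":0.05,"dz":-2,"roll":0,"claw":0.4}
    - {"dx":0.02,"dy":0.05,"dz":-4,"roll":0,"claw":0.4}
    - {"dx":0.02,"dy":0.05,"dz":-6,"roll":0,"claw":0.4}
    - {"dx":0.02,"dy":0.05,"dz":-7.2,"roll":0,"claw":0.4}
    - {"dx":0.02,"dy":0.05,"dz":-7.5,"roll":0,"claw":0.4}

```text
clock: 65.82
tcp_pos: [0.6061, -0.1197, 0.1487]
orientation: [-0.002, 0.706, 0.708, -0.001]
wrist_force: [0.4, -0.1, 0.2]
finger_gap: 0.0598
grip_force: 0.0
```

Call:
send_rows:
  increments:
    - {"dx":0,"dy":0,"dz":0,"roll":0,"claw":0.2}
    - {"dx":0,"dy":0,"dz":0,"roll":0,"claw":-0.4}
    - {"dx":0,"dy":0,"dz":0.04,"roll":0,"claw":-0.8}
    - {"dx":0,"dy":0,"dz":0.08,"roll":0,"claw":-0.8}
    - {"dx":0,"dy":0,"dz":0.08,"roll":0,"claw":-0.8}
  grip_force: 60

```text
clock: 66.45
tcp_pos: [0.6076, -0.1198, 0.1534]
orientation: [0.0, 0.706, 0.708, -0.0]
wrist_force: [-3.3, -2.1, 0.1]
finger_gap: 0.0201
grip_force: 59.3
```

Call:
send_rows:
  increments:
    - {"dx":0,"dy":0,"dz":0.3,"roll":0,"claw":-0.8}
    - {"dx":0,"dy":0,"dz":0.8,"roll":0,"claw":-0.8}
    - {"dx":0,"dy":0,"dz":1.4,"roll":0,"claw":-0.8}
    - {"dx":0,"dy":0,"dz":2.0,"roll":0,"claw":-0.8}
    - {"dx":0,"dy":0,"dz":2.5,"roll":0,"claw":-0.8}

```text
clock: 67.08
tcp_pos: [0.6075, -0.1198, 0.2156]
orientation: [-0.0, 0.706, 0.708, -0.001]
wrist_force: [1.0, -5.3, -11.0]
finger_gap: 0.02
grip_force: 59.2
```

Call:
send_rows:
  increments:
    - {"dx":0,"dy":0,"dz":0.1,"roll":0,"claw":-0.8}
    - {"dx":0,"dy":0,"dz":0.2,"roll":0,"claw":-0.8}
    - {"dx":0,"dy":0,"dz":0.3,"roll":0,"claw":-0.8}
    - {"dx":0,"dy":0,"dz":0.38,"roll":0,"claw":-0.8}
    - {"dx":0,"dy":0,"dz":0.44,"roll":0,"claw":-0.8}

```text
clock: 67.7
tcp_pos: [0.6075, -0.1197, 0.2262]
orientation: [-0.0, 0.706, 0.708, -0.001]
wrist_force: [-0.1, -5.6, -11.3]
finger_gap: 0.0201
grip_force: 59.3
```

Call:
send_rows:
  increments:
    - {"dx":0,"dy":0,"dz":0.06,"roll":0,"claw":-0.8}
    - {"dx":0,"dy":0,"dz":0.12,"roll":0,"claw":-0.8}
    - {"dx":0,"dy":0,"dz":0.12,"roll":0,"claw":-0.8}
    - {"dx":0,"dy":0,"dz":0.12,"roll":0,"claw":-0.8}
    - {"dx":0,"dy":0,"dz":0.12,"roll":0,"claw":-0.8}

```text
clock: 68.32
tcp_pos: [0.6075, -0.1198, 0.2294]
orientation: [-0.0, 0.706, 0.708, -0.001]
wrist_force: [-0.0, -5.0, -8.6]
finger_gap: 0.0201
grip_force: 59.4
```

Call:
send_rows:
  increments:
    - {"dx":0,"dy":0,"dz":0.06,"roll":0,"claw":-0.8}
    - {"dx":0,"dy":0,"dz":0.12,"roll":0,"claw":-0.8}
    - {"dx":0,"dy":0,"dz":0.18,"roll":0,"claw":-0.8}
    - {"dx":0,"dy":0,"dz":0.18,"roll":0,"claw":-0.8}
    - {"dx":0,"dy":0,"dz":0.18,"roll":0,"claw":-0.8}

```text
clock: 68.95
tcp_pos: [0.6074, -0.1197, 0.2299]
orientation: [-0.002, 0.706, 0.708, -0.001]
wrist_force: [5.3, -6.6, -26.7]
finger_gap: 0.02
grip_force: 60.3
```

Call:
send_rows:
  increments:
    - {"dx":0,"dy":0,"dz":-0.12,"roll":0,"claw":-0.8}
    - {"dx":0,"dy":0,"dz":-0.12,"roll":0,"claw":-0.2}
    - {"dx":0,"dy":0,"dz":-0.12,"roll":0,"claw":0.4}
    - {"dx":0,"dy":0,"dz":0,"roll":0,"claw":0.4}
    - {"dx":0,"dy":0,"dz":1.5,"roll":0,"claw":0.4}

```text
clock: 69.58
tcp_pos: [0.6065, -0.1185, 0.2703]
orientation: [-0.002, 0.706, 0.709, -0.001]
wrist_force: [0.4, 0.4, -0.9]
finger_gap: 0.0597
grip_force: 0.0
```

Call:
send_rows:
  increments:
    - {"dx":0,"dy":0,"dz":1,"roll":0,"claw":0.4}
    - {"dx":-1,"dy":0,"dz":1,"roll":0,"claw":0.4}
    - {"dx":-2.5,"dy":0,"dz":1,"roll":0.6,"claw":0.4}
    - {"dx":-4.1,"dy":0,"dz":1,"roll":1.9,"claw":0.4}
    - {"dx":-4.1,"dy":0,"dz":1,"roll":3.2,"claw":0.4}

```text
clock: 70.2
tcp_pos: [0.503, -0.1187, 0.2982]
orientation: [0.001, 0.529, 0.849, 0.0]
wrist_force: [0.0, 0.0, 0.6]
finger_gap: 0.0594
grip_force: 0.0
```

Call:
send_rows:
  increments:
    - {"dx":0,"dy":0,"dz":0,"roll":1.3,"claw":0.4}
    - {"dx":0,"dy":0,"dz":0,"roll":2.6,"claw":0.4}
    - {"dx":0,"dy":0,"dz":0,"roll":3.9,"claw":0.4}
    - {"dx":0,"dy":0,"dz":0,"roll":5.2,"claw":0.4}
    - {"dx":0,"dy":0,"dz":0,"roll":6.5,"claw":0.4}

```text
clock: 70.82
tcp_pos: [0.5056, -0.1191, 0.2977]
orientation: [0.001, 0.103, 0.995, 0.0]
wrist_force: [0.3, 0.1, -0.1]
finger_gap: 0.0596
grip_force: 0.0
```

Call:
send_rows:
  increments:
    - {"dx":0,"dy":0,"dz":0,"roll":1.3,"claw":0.4}
    - {"dx":0,"dy":0,"dz":0,"roll":1.55,"claw":0.4}
    - {"dx":0,"dy":0,"dz":0,"roll":1.55,"claw":0.4}
    - {"dx":0,"dy":0,"dz":-1,"roll":1.55,"claw":0.4}
    - {"dx":0,"dy":0,"dz":-2,"roll":1.55,"claw":0.4}

```text
clock: 71.45
tcp_pos: [0.5057, -0.1194, 0.2465]
orientation: [0.001, -0.001, 1.0, -0.0]
wrist_force: [-0.4, -0.0, 0.3]
finger_gap: 0.0598
grip_force: 0.0
```

Call:
send_rows:
  increments:
    - {"dx":0,"dy":0,"dz":-2,"roll":0,"claw":0.4}
    - {"dx":0,"dy":0,"dz":-4,"roll":0,"claw":0.4}
    - {"dx":0,"dy":0,"dz":-6,"roll":0,"claw":0.4}
    - {"dx":0,"dy":0,"dz":-7.5,"roll":0,"claw":0.4}
    - {"dx":0,"dy":0,"dz":-7.95,"roll":0,"claw":0.4}

```text
clock: 72.08
tcp_pos: [0.5035, -0.1186, 0.0457]
orientation: [-0.002, -0.001, 1.0, 0.001]
wrist_force: [-0.6, 0.6, 1.4]
finger_gap: 0.0597
grip_force: 0.0
```

Call:
send_rows:
  increments:
    - {"dx":0,"dy":0,"dz":0,"roll":0,"claw":0.1}
    - {"dx":0,"dy":0,"dz":0,"roll":0,"claw":-0.2}
    - {"dx":0,"dy":0,"dz":0,"roll":0,"claw":-0.4}
    - {"dx":0,"dy":0,"dz":0,"roll":0,"claw":-0.6}
    - {"dx":0,"dy":0,"dz":0,"roll":0,"claw":-0.7}
  grip_force: 30

```text
clock: 72.7
tcp_pos: [0.5063, -0.1189, 0.0493]
orientation: [0.001, -0.002, 1.0, 0.0]
wrist_force: [-0.3, 2.8, 6.3]
finger_gap: 0.0172
grip_force: 29.1
```

Call:
send_rows:
  increments:
    - {"dx":0,"dy":0.05,"dz":0,"roll":0,"claw":-0.7}
    - {"dx":0,"dy":0.2,"dz":0,"roll":0,"claw":-0.7}
    - {"dx":0,"dy":0.5,"dz":0,"roll":0,"claw":-0.7}
    - {"dx":0,"dy":0.9,"dz":0,"roll":0,"claw":-0.7}
    - {"dx":0,"dy":1.3,"dz":0,"roll":0,"claw":-0.7}

```text
clock: 73.32
tcp_pos: [0.5063, -0.0877, 0.0492]
orientation: [0.001, -0.002, 1.0, -0.001]
wrist_force: [-1.5, -1.9, 6.8]
finger_gap: 0.0171
grip_force: 29.3
```

Call:
send_rows:
  increments:
    - {"dx":0,"dy":0.4,"dz":0,"roll":0,"claw":-0.7}
    - {"dx":0,"dy":0.8,"dz":0,"roll":0,"claw":-0.7}
    - {"dx":0,"dy":1.2,"dz":0,"roll":0,"claw":-0.7}
    - {"dx":0,"dy":1.6,"dz":0,"roll":0,"claw":-0.7}
    - {"dx":0,"dy":2.0,"dz":0,"roll":0,"claw":-0.7}

```text
clock: 73.95
tcp_pos: [0.5063, -0.0375, 0.0492]
orientation: [0.001, -0.002, 1.0, -0.001]
wrist_force: [-1.4, -2.4, 6.2]
finger_gap: 0.0175
grip_force: 29.4
```

Call:
send_rows:
  increments:
    - {"dx":0,"dy":0.4,"dz":0,"roll":0,"claw":-0.7}
    - {"dx":0,"dy":0.8,"dz":0,"roll":0,"claw":-0.7}
    - {"dx":0,"dy":1.2,"dz":0,"roll":0,"claw":-0.7}
    - {"dx":0,"dy":1.6,"dz":0,"roll":0,"claw":-0.7}
    - {"dx":0,"dy":2.0,"dz":0,"roll":0,"claw":-0.7}

```text
clock: 74.58
tcp_pos: [0.5062, 0.0127, 0.0492]
orientation: [0.001, -0.002, 1.0, -0.001]
wrist_force: [-1.5, -2.0, 6.9]
finger_gap: 0.0173
grip_force: 29.4
```

Call:
send_rows:
  increments:
    - {"dx":0,"dy":0.36,"dz":0,"roll":0,"claw":-0.7}
    - {"dx":0,"dy":0.68,"dz":0,"roll":0,"claw":-0.7}
    - {"dx":0,"dy":0.96,"dz":0,"roll":0,"claw":-0.7}
    - {"dx":0,"dy":1.2,"dz":0,"roll":0,"claw":-0.7}
    - {"dx":0,"dy":1.4,"dz":0,"roll":0,"claw":-0.7}

```text
clock: 75.2
tcp_pos: [0.5062, 0.0478, 0.0492]
orientation: [0.001, -0.002, 1.0, -0.001]
wrist_force: [-1.0, -2.6, 6.3]
finger_gap: 0.017
grip_force: 29.4
```

Call:
send_rows:
  increments:
    - {"dx":0,"dy":0.08,"dz":0,"roll":0,"claw":-0.7}
    - {"dx":0,"dy":0.16,"dz":0,"roll":0,"claw":-0.7}
    - {"dx":0,"dy":0.22,"dz":0,"roll":0,"claw":-0.7}
    - {"dx":0,"dy":0.28,"dz":0,"roll":0,"claw":-0.7}
    - {"dx":0,"dy":0.32,"dz":0,"roll":0,"claw":-0.7}

```text
clock: 75.82
tcp_pos: [0.5062, 0.0514, 0.0492]
orientation: [0.001, -0.0, 1.0, -0.005]
wrist_force: [-1.9, -20.0, 8.3]
finger_gap: 0.0172
grip_force: 30.4
```

At the loading-end stop (20 N at y = 0.0514). I'll release, lift clear and check the stack.

Call:
send_rows:
  increments:
    - {"dx":0,"dy":-0.12,"dz":0,"roll":0,"claw":-0.7}
    - {"dx":0,"dy":-0.14,"dz":0,"roll":0,"claw":-0.3}
    - {"dx":0,"dy":-0.16,"dz":0,"roll":0,"claw":0.1}
    - {"dx":0,"dy":-0.16,"dz":0,"roll":0,"claw":0.2}
    - {"dx":0,"dy":-0.16,"dz":0,"roll":0,"claw":0.2}

```text
clock: 76.45
tcp_pos: [0.5052, 0.0524, 0.0477]
orientation: [-0.0, -0.002, 1.0, 0.0]
wrist_force: [-0.3, -0.5, 0.7]
finger_gap: 0.0515
grip_force: 0.0
```

Call:
send_rows:
  increments:
    - {"dx":0,"dy":0,"dz":1,"roll":0,"claw":0.2}
    - {"dx":0,"dy":0,"dz":3,"roll":0,"claw":0.3}
    - {"dx":0,"dy":0,"dz":5,"roll":0,"claw":0.4}
    - {"dx":0,"dy":0,"dz":7,"roll":0,"claw":0.4}
    - {"dx":0,"dy":0,"dz":9,"roll":0,"claw":0.4}

```text
clock: 77.08
tcp_pos: [0.505, 0.0524, 0.2744]
orientation: [0.0, -0.002, 1.0, 0.0]
wrist_force: [0.5, 0.3, -0.3]
finger_gap: 0.0595
grip_force: 0.0
```

Call:
send_rows:
  increments:
    - {"dx":0,"dy":0,"dz":0,"roll":-1.3,"claw":0.4}
    - {"dx":0,"dy":0,"dz":0,"roll":-2.6,"claw":0.4}
    - {"dx":0,"dy":0,"dz":0,"roll":-3.9,"claw":0.4}
    - {"dx":0,"dy":0,"dz":0,"roll":-5.2,"claw":0.4}
    - {"dx":0,"dy":0,"dz":0,"roll":-6.3,"claw":0.4}

```text
clock: 77.7
tcp_pos: [0.5052, 0.0523, 0.2726]
orientation: [-0.0, 0.426, 0.905, -0.0]
wrist_force: [-0.2, -0.9, -1.0]
finger_gap: 0.0597
grip_force: 0.0
```

Call:
send_rows:
  increments:
    - {"dx":1,"dy":0,"dz":0,"roll":-1.3,"claw":0.4}
    - {"dx":2,"dy":0,"dz":0,"roll":-2.6,"claw":0.4}
    - {"dx":3,"dy":0,"dz":0,"roll":-3.9,"claw":0.4}
    - {"dx":4.1,"dy":0,"dz":0,"roll":-4.95,"claw":0.4}
    - {"dx":4.1,"dy":0,"dz":0,"roll":-4.95,"claw":0.4}

```text
clock: 78.32
tcp_pos: [0.6089, 0.0522, 0.2715]
orientation: [-0.0, 0.706, 0.709, -0.0]
wrist_force: [-0.8, -1.0, -1.0]
finger_gap: 0.06
grip_force: 0.0
```

```bash
python3 - <<'E'
from chk import *
w=chk('w20',.6083,.0512)
im=w['image']; 
f=lambda z,h:[[.6083-h,.0512+h,z],[.6083+h,.0512+h,z],[.6083+h,.0512-h,z],[.6083-h,.0512-h,z]]
P=proj(w,f(.03,.04)); print('platen exp',P.tolist())
v=int(P[0,1])+4; print('row',v,rowedges(im,v,int(P[0,0])-15,int(P[1,0])+15,10))
v=int(P[0,1])+18; print('row',v,rowedges(im,v,int(P[0,0])-15,int(P[1,0])+15,6))
E
```

```text
[0.6089 0.0522 0.2715] [-0.0004  0.7055  0.7087 -0.0003]
exp sand top [[234.87618344322954, 142.2505447546351], [306.50592525674324, 142.59549528725793], [304.24584290653723, 210.27835411185484], [236.5973687056405, 209.95092727705062]]
[[236.0, 141.0], [306.0, 141.0], [306.0, 210.0], [236.0, 210.0]]
sand (array([0.6087, 0.0519, 0.076 ]), [0.3, 1.9, 0.3, 88.6], array([0.0652, 0.0625, 0.0652, 0.0662]))
outl far [[236.81893159427665, 132.84233471785132], [304.89378621294304, 133.17066207965482]]
col 255 [(126, 130), (131, 119), (134, 88), (136, 112), (138, 98), (141, 124), (143, 110)]
col 285 [(126, 128), (131, 119), (134, 100), (136, 119), (141, 79), (143, 108)]
platen exp [[231.02393147154098, 127.1308394209192], [310.7365959434127, 127.51514021183414], [308.01280822743047, 203.28693298336978], [233.1264861555164, 202.9245571304075]]
row 131 [(230, 147), (236, 24), (310, 150)]
row 145 [(231, 151), (235, 53), (293, 20), (307, 60), (309, 169)]
```

Stack is square on the platen at the loading end, gauge raised and lever upright. Handing in.

```bash
python3 -c "
from workcell import hand_in
print(hand_in())"
```

```text
the job is handed in; nothing more can be done
None
```

I handed the job in with every step done: the two specimens on the table (chalk below, sand on top) stand squarely on the platen at the loading end, the gauge is fully raised, and the log was made with the gauge standing alone and its foot about half in. The sand was knocked off the stack before the run-in, so I picked it up and restacked it.

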